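# Swap the jar behind the reagent bottles

## Task

The red-lidded jar at the back of the dark caddy is due on the slide warmer: first stand both reagent bottles aside in the aluminium tray, then set the red-lidded jar in the ring in the middle of the warmer, and put the green-lidded jar on the grey mat where the red one stood. Only then put the two bottles back in front, each in the middle of the mat of its own cap colour. Keep bottles and jars upright throughout, leave the slide rack on the warmer where it is, and let everything stand released.

Things in the scene. Friction and masses are not known exactly. Their poses are not given: they have to be found in the camera images.
- blue_bottle: upright white plastic bottle, body 50 mm diameter to height 118 mm, shoulder to 130 mm, with a round blue screw cap of 34 mm diameter between heights 128 and 160 mm (grip it there); origin at the centre of its underside, z up along it. At the start it stands on the blue mat, in front of the red-lidded jar. About 0.2 kg
- yellow_bottle: upright white plastic bottle, body 50 mm diameter to height 118 mm, shoulder to 130 mm, with a round yellow screw cap of 34 mm diameter between heights 128 and 160 mm (grip it there); origin at the centre of its underside, z up along it. At the start it stands on the yellow mat, in front of the red-lidded jar. About 0.2 kg
- red_jar: small pale jar, 52 mm high, 46 mm diameter, with a red lid of 49 mm diameter between heights 34 and 52 mm; origin at the centre of its underside, z up. At the start it stands on the grey mat at the back of the caddy, closely behind the two taller bottles. About 0.1 kg
- green_jar: small pale jar, 52 mm high, 46 mm diameter, with a green lid of 49 mm diameter between heights 34 and 52 mm; origin at the centre of its underside, z up. At the start it stands on the bench in front of the caddy, beside a flat grey coverslip box of 52 x 52 x 20 mm; which of the two is on the left changes. About 0.1 kg
- blue_mat: Blue mat, 52 x 64 x 3 mm, fixed on the floor of the dark caddy; origin at the centre of its underside, x along the short side away from the robot, z up; a thing on it has its underside 3 mm above the origin. It and the yellow mat lie side by side in the front row, centres 68 mm apart; which is on the left changes. Place of the blue-capped bottle
- yellow_mat: Yellow mat, 52 x 64 x 3 mm, fixed on the floor of the dark caddy; origin at the centre of its underside, x along the short side away from the robot, z up; a thing on it has its underside 3 mm above the origin. Beside the blue mat in the front row. The caddy is a dark tray 124 x 172 mm with an 8 mm floor and rims up to 18 mm above the bench at its far and side edges. Place of the yellow-capped bottle
- grey_mat: Light grey mat, 52 x 64 x 3 mm, fixed on the floor of the dark caddy; origin at the centre of its underside, x along the short side away from the robot, z up; a thing on it has its underside 3 mm above the origin. In the back row, midway between the front mats and 55 mm behind them. The red-lidded jar is on it at the start, the green-lidded one at the end
- side_tray: empty shallow aluminium tray, fixed on the bench left or right of the caddy, outside 150 x 240 x 16 mm, walls and floor 4 mm thick; origin at the centre of its underside, y along its long side, z up; a thing standing in it has its underside 4 mm above the origin. Both bottles fit side by side along y, 50 mm either side of its centre
- warmer: slide warmer, fixed on the other side of the caddy from the tray: pale box 210 x 250 x 50 mm with a flat aluminium top plate and a dark ring of 72 mm outer diameter painted in the middle of the plate; origin at the centre of its underside, y along its long side, z up; the plate and the ring's centre lie 50 mm straight above the origin
- slide_rack: white slide rack, 90 x 34 x 32 mm, loose on the warmer's plate, its long side along the warmer's x and its centre about 85 mm from the ring's centre along the warmer's y, on either side; origin at the centre of its underside. Bystander: leave it where it is

How it is judged (in metres and radians):
On the way, in this order (a step that is already met when the one before it is completed fails the run):
1. both bottles stand released in the aluminium tray (x of blue_bottle in the frame of side_tray between -0.055 and 0.055 m and y of blue_bottle in the frame of side_tray between -0.1 and 0.1 m and z of blue_bottle in the frame of side_tray between -0.002 and 0.01 m and contact force between the fingers and blue_bottle below 0.1 N and linear speed of each of blue_bottle, yellow_bottle below 0.03 m/s and angle between each of blue_bottle, yellow_bottle's own z axis and vertical below 0.15 rad and x of yellow_bottle in the frame of side_tray between -0.055 and 0.055 m and y of yellow_bottle in the frame of side_tray between -0.1 and 0.1 m and z of yellow_bottle in the frame of side_tray between -0.002 and 0.01 m and contact force between the fingers and yellow_bottle below 0.1 N), for 0.2 s.
2. the red-lidded jar stands released in the warmer's ring, bottles still in the tray (all of step 1 and horizontal distance between red_jar and warmer below 0.015 m and z of red_jar in the frame of warmer between 0.044 and 0.056 m and contact force between the fingers and red_jar below 0.1 N and linear speed of red_jar below 0.03 m/s and angle between red_jar's own z axis and vertical below 0.15 rad), for 0.2 s.
3. the green-lidded jar stands released on the grey mat, bottles still in the tray (all of step 2 and horizontal distance between green_jar and grey_mat below 0.015 m and z of green_jar in the frame of grey_mat between -0.003 and 0.009 m and contact force between the fingers and green_jar below 0.1 N and linear speed of green_jar below 0.03 m/s and angle between green_jar's own z axis and vertical below 0.15 rad), for 0.2 s.
At the end, for the whole second after the job is handed in: Red-lidded jar upright on the warmer within 15 mm of the ring's centre, green-lidded jar upright within 15 mm of the grey mat's centre, blue- and yellow-capped bottles upright within 15 mm of the centres of their own mats; all released and at rest (horizontal distance between red_jar and warmer below 0.015 m and z of red_jar in the frame of warmer between 0.044 and 0.056 m and contact force between the fingers and red_jar below 0.1 N and linear speed of each of red_jar, green_jar, blue_bottle, yellow_bottle below 0.03 m/s and angle between each of red_jar, green_jar, blue_bottle, yellow_bottle's own z axis and vertical below 0.15 rad and horizontal distance between green_jar and grey_mat below 0.015 m and z of green_jar in the frame of grey_mat between -0.003 and 0.009 m and contact force between the fingers and green_jar below 0.1 N and horizontal distance between blue_bottle and blue_mat below 0.015 m and z of blue_bottle in the frame of blue_mat between -0.003 and 0.009 m and contact force between the fingers and blue_bottle below 0.1 N and horizontal distance between yellow_bottle and yellow_mat below 0.015 m and z of yellow_bottle in the frame of yellow_mat between -0.003 and 0.009 m and contact force between the fingers and yellow_bottle below 0.1 N); the robot touches nothing.
It fails at once if a bottle or jar is tipped by more than about 35 degrees (angle between any of blue_bottle, yellow_bottle, red_jar, green_jar's own z axis and vertical above 0.6 rad).
It fails at once if the slide rack is shifted by more than 20 mm (distance of slide_rack from where it was at the start of the episode above 0.02 m).
It also fails if it takes over 120 s, if anything falls off the work surface, if the arm or the gripper's body presses on something with over 40 N, if the wrist force passes 120 N, or if a joint passes its speed limit or range.

## Robot

A 7-joint arm with a two-finger parallel gripper is mounted at the origin on the work surface. World frame = base frame: x ahead of the robot, y to its left, z up, the work surface at z = 0. Lengths are in m, angles in degrees, forces in N, time in s.
With the tool pointing down it reaches from about 0.4 to 0.875 m from the base axis. Payload 6.5 kg.
Tool frame: the origin (TCP) lies between the finger pads; the fingertips stand tip_reach ahead of it and the grasp point (between the pads) lies 5 mm behind it (tip_reach is the distance from the TCP to the fingertips, in m); z points along the fingers, y is the direction in which the jaws open and shut (so a half turn about z gives the same grasp; the last joint's range is limited). The gripper opens to 85 mm and grips with 20 to 120 N. Pads are 22 mm wide; open, the fingers measure 114 mm over their backs; the gripper's body (76 mm by 85 mm) begins 54 mm behind the grasp point. The pads swing forward as they close: fully open they stand 13 mm farther back than shut.
Start: joints at [-69.74, 30.733, -0.252, 88.115, 0.149, 61.152, -4.079], TCP at [0.265, 0.594, 0.245] pointing down, gripper open.
Joint ranges: [-154.64, 154.64], [-21.42, 123.67], [-72.66, 72.17], [13.99, 137.28], [-74.86, 254.86], [10.95, 109.41], [-158.01, 158.01]. Speed limits (degrees/s): [136.94, 136.94, 180, 180, 180, 180, 180].

## Interface

Orientations are given as a 3x3 rotation matrix whose columns are the frame's x, y, z axes.
In Python, from workcell import state, read_camera, job_done, tip_reach gives the robot as it stands.
- The arm moves only by the shell command python3 -m pendant 'ROWS' [OPENING]. ROWS is JSON, a list of rows, each an object with "slide": the shift along the tool's x, y, z in m, a list of three; "twist": the turn about the tool's z in rad. A call has exactly 10 rows; each row shifts and turns the commanded pose from where the row before left it, along the tool's axes as they then stand; what a row does not reach is not made up. A row lasts 1/10 s, in which the tool goes at most 50 mm and 8.59 degrees, less where a joint would pass 70% of its speed; a pose out of reach is approached as far as the arm can. A call with a gripper value outside its range is refused whole. OPENING is the closure, from 0 (fully open) to 1 (shut), set as the call begins (- or left out, the last holds). The fingers move at their own pace and stop on an object; the grip force is fixed at half the most. Time passes only in rows, so rows that do not move let the fingers close, or fill a call up. It gives the time, the measured TCP pose, the force and the opening at its end, in the units of the state.
- state(): the state, without advancing time (a new reading comes with each control period).
- read_camera(name): name is "side" or "top"; returns a dict with "frame" (384x512x3 uint8, red, green, blue), "fx", "fy", "cx", "cy" (pixels), "R" (3x3) and "t" (3): a world point X has camera coordinates R X + t. Camera axes: x right, y down, z forward; pixel columns grow to the right and rows downward; lengths in m; the calibration is good to about 2 mm. A picture is of the moment at which its call begins. There is no depth.
- job_done(): hands the job in, once; it reports no verdict.
The state is a dict: "time": time; "joints": joint angles; "joint_velocities": joint speeds; "effort": joint torques, N m; "tcp_pos": TCP position; "eef_rot": TCP orientation; "ft_force": force on the tool from outside, world axes, zero at the start; "torque": the same for the moment, N m; "opening": opening from 0.0 (shut) to 1.0 (fully open).
Only numpy, scipy, OpenCV 4.12 (cv2) and the standard library are available. Lean on these libraries where they do the work, as an engineer would, in place of code of your own. Each camera call takes 0.05 s, during which the arm holds its last target.

## Working session

There is one attempt and no reset: what is moved stays moved. The work goes in short steps, Python scripts to look and compute and a shell command to move; the robot and the scene stay as the last step left them, time stands still between calls to the robot, and variables do not carry over. Pictures are saved under pics/ and viewed, and the job is handed in when it is done.

```bash
mkdir -p pics; ls; python3 - <<'E'
from workcell import state, read_camera, tip_reach
import cv2, numpy as np
s=state()
for k in s: print(k, np.round(s[k],4).tolist())
print(tip_reach)
for n in ("side","top"):
    c=read_camera(n)
    cv2.imwrite(f"pics/{n}0.png",c["frame"][:,:,::-1])
    print(n,c["fx"],c["fy"],c["cx"],c["cy"],np.round(c["R"],4).tolist(),np.round(c["t"],4).tolist(), (-c["R"].T@c["t"]).round(3))
E
```

```text
pics
time 0.0
joints [-69.7391, 30.7798, -0.2534, 88.1702, 0.1502, 61.1517, -4.0782]
joint_velocities [0.034, 0.0547, 0.0633, 0.0957, -0.0152, 0.099, -0.0811]
effort [0.0002, -58.341, 1.0485, -25.9101, 0.0123, 0.0096, 0.0]
tcp_pos [0.2647, 0.593, 0.2444]
eef_rot [[-0.9132, 0.4075, -0.0006], [0.4075, 0.9132, -0.0017], [-0.0002, -0.0018, -1.0]]
ft_force [0.4668, 0.2224, -0.8583]
torque [0.0151, -0.0053, 0.0424]
opening 1.0038
0.014
side 415.1282378830354 415.1282378830354 252.7480848913398 192.56033902028915 [[0.9985, 0.0554, 0.0037], [0.0478, -0.8246, -0.5637], [-0.0282, 0.563, -0.826]] [-0.5499, 0.0377, 0.9558] [ 0.574 -0.477  0.813]
top 357.4900699708119 357.4900699708119 259.417132881424 195.36172969190596 [[-0.0131, -0.9994, -0.0311], [-0.9973, 0.0153, -0.0724], [0.0728, 0.0301, -0.9969]] [0.0647, 0.5192, 0.8602] [0.456 0.031 0.897]
```

View pics/side0.png

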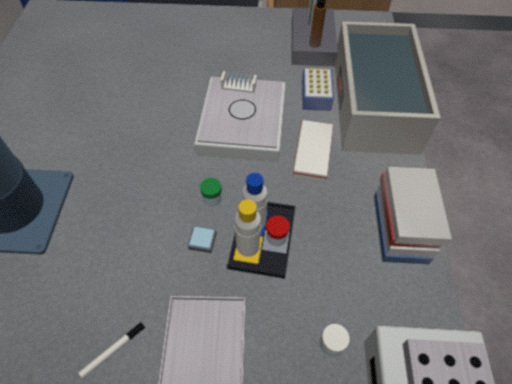

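View pics/top0.png

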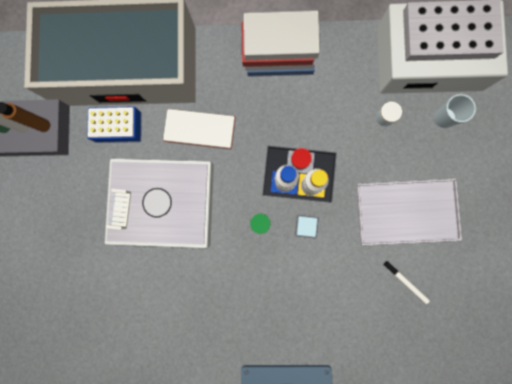

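```bash
cat > h.py <<'E'
import cv2, numpy as np
from workcell import state, read_camera, tip_reach
def ray(c,u,v,z):
    o=-c["R"].T@c["t"]; d=c["R"].T@np.array([(u-c["cx"])/c["fx"],(v-c["cy"])/c["fy"],1.])
    return (o+d*(z-o[2])/d[2])
def proj(c,X):
    p=c["R"]@np.asarray(X,float)+c["t"]; return np.array([c["cx"]+c["fx"]*p[0]/p[2],c["cy"]+c["fy"]*p[1]/p[2]])
def tri(c1,p1,c2,p2):
    A=[];b=[]
    for c,p in((c1,p1),(c2,p2)):
        o=-c["R"].T@c["t"]; d=c["R"].T@np.array([(p[0]-c["cx"])/c["fx"],(p[1]-c["cy"])/c["fy"],1.]);d/=np.linalg.norm(d)
        P=np.eye(3)-np.outer(d,d);A.append(P);b.append(P@o)
    return np.linalg.lstsq(np.vstack(A),np.hstack(b),rcond=None)[0]
def crop(c,x0,y0,x1,y1,name,k=4):
    cv2.imwrite(name,cv2.resize(c["frame"][y0:y1,x0:x1,::-1],None,fx=k,fy=k,interpolation=cv2.INTER_CUBIC))
HUE=dict(red=[(0,8),(172,180)],green=[(50,80)],blue=[(105,128)],yellow=[(20,33)])
def blobs(c,col,smin=130,vmin=50,amin=12):
    h=cv2.cvtColor(c["frame"],cv2.COLOR_RGB2HSV); m=np.zeros(h.shape[:2],np.uint8)
    for a,b in HUE[col]: m|=cv2.inRange(h,(a,smin,vmin),(b,255,255))
    n,l,s,ce=cv2.connectedComponentsWithStats(m)
    return [(s[i].tolist(),ce[i].round(1).tolist()) for i in range(1,n) if s[i][4]>=amin]
E
python3 - <<'E'
from h import *
t=read_camera("top");s=read_camera("side")
crop(t,230,130,390,250,"pics/t1.png",5); crop(t,90,150,220,255,"pics/t2.png",5)
crop(s,180,150,310,290,"pics/s1.png",4);crop(s,190,60,300,165,"pics/s2.png",5)
for col in HUE:
    print(col,"top",blobs(t,col)); print(col,"side",blobs(s,col))
E
```

```text
red top [([243, 55, 70, 11, 345], [276.9, 61.7]), ([105, 95, 25, 7, 128], [116.8, 97.8]), ([292, 148, 19, 21, 319], [300.9, 157.9])]
red side [([387, 212, 14, 33, 127], [390.4, 231.3]), ([266, 215, 24, 24, 456], [277.5, 226.3])]
green top [([251, 214, 19, 19, 278], [259.9, 223.3])]
green side [([201, 178, 20, 20, 316], [210.6, 187.7])]
blue top [([89, 107, 51, 35, 340], [126.1, 131.0]), ([281, 166, 15, 16, 184], [288.0, 173.8]), ([270, 170, 14, 23, 107], [273.9, 184.1]), ([286, 185, 11, 10, 50], [292.5, 191.0])]
blue side [([21, 0, 7, 6, 23], [23.8, 1.7]), ([98, 0, 31, 2, 32], [113.3, 0.0]), ([247, 173, 16, 21, 281], [254.4, 182.8]), ([261, 227, 4, 8, 23], [262.4, 230.7])]
yellow top [([311, 169, 17, 18, 225], [319.0, 177.6]), ([298, 174, 8, 22, 90], [300.6, 185.6]), ([314, 190, 11, 8, 51], [320.3, 194.3])]
yellow side [([239, 200, 18, 22, 320], [247.1, 210.2]), ([233, 237, 30, 27, 259], [248.2, 255.6])]
```

View pics/t1.png

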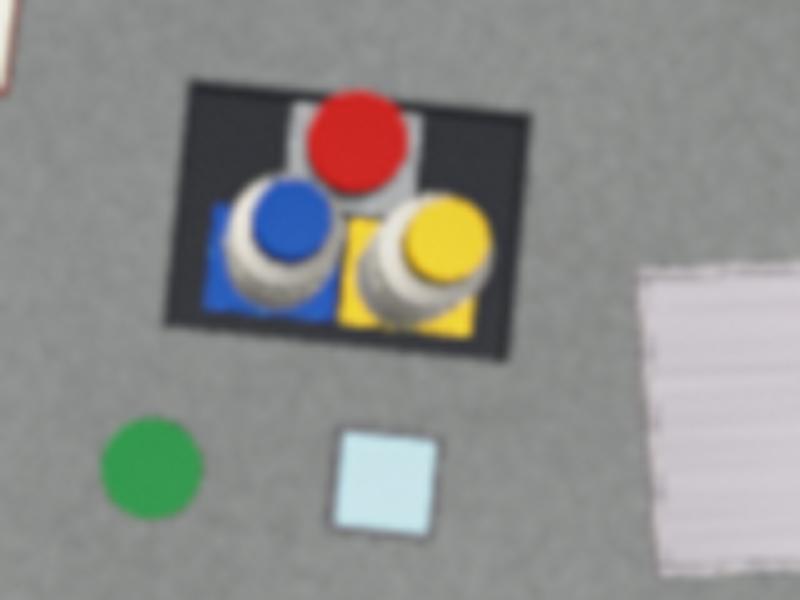

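View pics/t2.png

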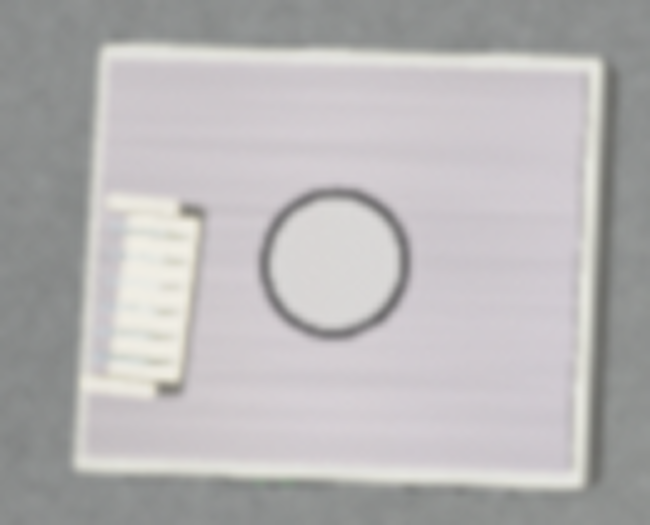

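View pics/s1.png

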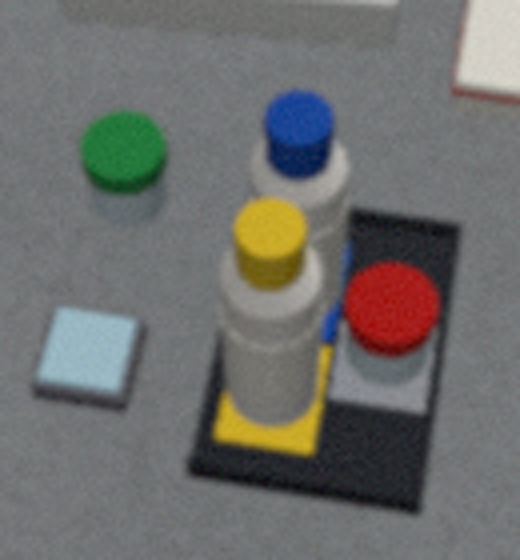

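```bash
cat >> h.py <<'E'
def to(target,a_deg):
    """print tool-frame slides (after twist, and before) to reach target with tool y at world angle a"""
    s=state(); R=np.array(s["eef_rot"]);p=np.array(s["tcp_pos"])
    a=np.degrees(np.arctan2(R[1,1],R[0,1])); d=(a_deg-a+180)%360-180
    y=np.array([np.cos(np.radians(a_deg)),np.sin(np.radians(a_deg)),0]);z=np.array([0,0,-1.]);x=np.cross(y,z)
    D=np.asarray(target)-p
    print("t",round(s["time"],2),"p",p.round(4),"a",a.round(2),"twist",round(-np.radians(d),4),"tilt",R[:,2].round(4),
      "slide now-frame",(R.T@D).round(4),"after-twist",np.array([x@D,y@D,z@D]).round(4),"F",np.round(s["ft_force"],1),"open",round(s["opening"],3))
E
python3 - <<'E'
from h import *
t=read_camera("top");s=read_camera("side")
P=lambda u,v,z:ray(t,230+(u+.5)/5-.5,130+(v+.5)/5-.5,z).round(4)
# disc fits by hand from crops: cap circles top surface
print("blue",P(292,220,.171),"yel",P(447.5,237.5,.171),"red",P(358,143,.063),"green",P(152,468,.052))
for n,z,X in(("blue",.171,P(292,220,.171)),("yellow",.171,P(447.5,237.5,.171)),("red",.063,P(358,143,.063)),("green",.052,P(152,468,.052))):
    print(n,"pred side",proj(s,X))
print("ring",ray(t,90+(335.5)/5-.5,150+263/5-.5,.05))
for u,v in((296,101),(423,112)): print("grey",P(u,v,.011))
for u,v in((203,310),(335,322),(337,325),(473,337)): print("front",P(u,v,.011))
# tray
h=cv2.cvtColor(t["frame"],cv2.COLOR_RGB2GRAY); m=(h>165).astype(np.uint8); m[:170]=0;m[250:]=0;m[:,:340]=0
m=cv2.morphologyEx(m,cv2.MORPH_CLOSE,np.ones((5,5)))
cs=max(cv2.findContours(m,0,1)[0],key=cv2.contourArea); r=cv2.minAreaRect(cs);print(r)
b=cv2.boxPoints(r); print(np.array([ray(t,u,v,.016) for u,v in b]).round(3)); print("tray c",ray(t,*r[0],.016))
E
```

```text
blue [ 0.5527 -0.0062  0.171 ] yel [ 0.5444 -0.0692  0.171 ] red [ 0.603  -0.0433  0.063 ] green [0.4519 0.0558 0.052 ]
blue pred side [253.91852399 178.40294488]
yellow pred side [247.54212714 205.89845872]
red pred side [276.82390278 224.69049473]
green pred side [210.23042384 185.43012446]
ring [0.50547015 0.30297926 0.05      ]
grey [ 0.6339 -0.0175  0.011 ]
grey [ 0.6271 -0.0806  0.011 ]
front [0.5297 0.0306 0.011 ]
front [ 0.5227 -0.0347  0.011 ]
front [ 0.5212 -0.0356  0.011 ]
front [ 0.5142 -0.1025  0.011 ]
((409.2901916503906, 211.408203125), (62.20030975341797, 100.7650146484375), 87.0643310546875)
[[ 0.547 -0.184  0.016]
 [ 0.556 -0.428  0.016]
 [ 0.405 -0.427  0.016]
 [ 0.396 -0.187  0.016]]
tray c [ 0.47561802 -0.30677495  0.016     ]
```

View pics/s2.png

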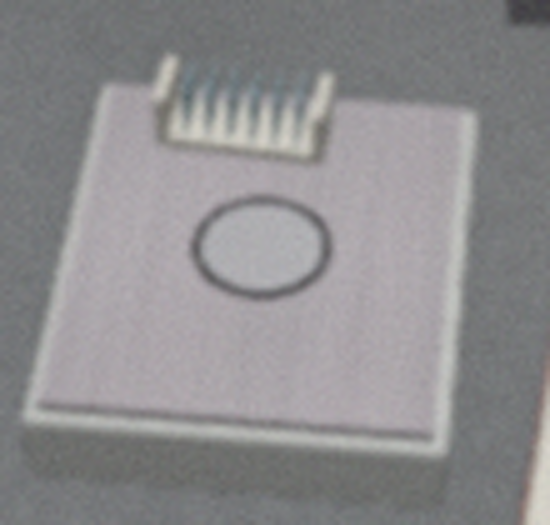

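```bash
python3 -m pendant '[{"slide":[0,0,0],"twist":0.14},{"slide":[0,0,0],"twist":0.14},{"slide":[0,0,0],"twist":0.14},{"slide":[0,0,0],"twist":0.14},{"slide":[0,0,0],"twist":0.14},{"slide":[0,0,0],"twist":0.14},{"slide":[0,0,0],"twist":0.14},{"slide":[0,0,0],"twist":0.14},{"slide":[0,0,0],"twist":0.14},{"slide":[0,0,0],"twist":0}]' 0
python3 -c "
from h import *
to([.544,-.069,.245],-6.5)"
```

```text
time: 1.3
tcp_pos: [0.2647, 0.5936, 0.2451]
eef_rot: [[0.11, 0.994, 0.0], [0.994, -0.11, -0.0], [-0.0, 0.0, -1.0]]
ft_force: [-0.3, -0.3, -0.1]
opening: 0.998
t 1.3 p [0.2647 0.5936 0.2451] a -6.3 twist 0.0036 tilt [ 2.e-04 -4.e-04 -1.e+00] slide now-frame [-6.279e-01  3.503e-01  4.000e-04] after-twist [-6.267e-01  3.525e-01  1.000e-04] F [-0.3 -0.3 -0.1] open 0.998
```

```bash
python3 -m pendant '[{"slide":[-0.042,0.023,0],"twist":0},{"slide":[-0.042,0.023,0],"twist":0},{"slide":[-0.042,0.023,0],"twist":0},{"slide":[-0.042,0.023,0],"twist":0},{"slide":[-0.042,0.023,0],"twist":0},{"slide":[-0.042,0.023,0],"twist":0},{"slide":[-0.042,0.023,0],"twist":0},{"slide":[-0.042,0.023,0],"twist":0},{"slide":[-0.042,0.023,0],"twist":0},{"slide":[-0.042,0.023,0],"twist":0}]' 0
python3 -m pendant '[{"slide":[-0.042,0.024,0],"twist":0},{"slide":[-0.042,0.024,0],"twist":0},{"slide":[-0.042,0.024,0],"twist":0},{"slide":[-0.042,0.024,0],"twist":0},{"slide":[-0.04,0.024,0],"twist":0},{"slide":[0,0,0],"twist":0},{"slide":[0,0,0],"twist":0},{"slide":[0,0,0],"twist":0},{"slide":[0,0,0],"twist":0},{"slide":[0,0,0],"twist":0}]' 0
python3 -c "
from h import *
to([.544,-.069,.156],-6.5)
t=read_camera('top');crop(t,230,130,390,250,'pics/t3.png',5)
s=read_camera('side');crop(s,180,130,310,290,'pics/s3.png',4)
"
```

```text
time: 2.3
tcp_pos: [0.4484, 0.1493, 0.2456]
eef_rot: [[0.104, 0.995, 0.001], [0.995, -0.104, 0.0], [0.001, 0.001, -1.0]]
ft_force: [0.1, 1.2, 0.1]
opening: 0.999
time: 3.3
tcp_pos: [0.5444, -0.0674, 0.2453]
eef_rot: [[0.106, 0.994, -0.0], [0.994, -0.106, 0.001], [0.001, -0.0, -1.0]]
ft_force: [-0.5, 0.6, 0.5]
opening: 1.0
t 3.3 p [ 0.5444 -0.0674  0.2453] a -6.08 twist 0.0073 tilt [-1.e-04  6.e-04 -1.e+00] slide now-frame [-0.0017 -0.0002  0.0893] after-twist [-0.0017 -0.0002  0.0893] F [-0.5  0.6  0.5] open 1.0
```

View pics/s3.png

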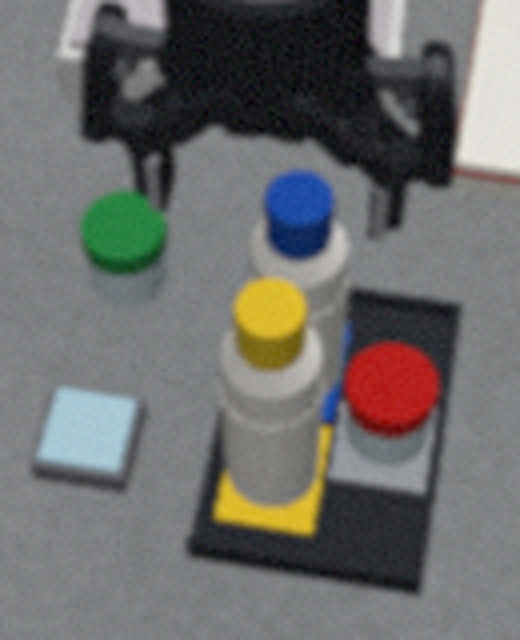

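View pics/t3.png

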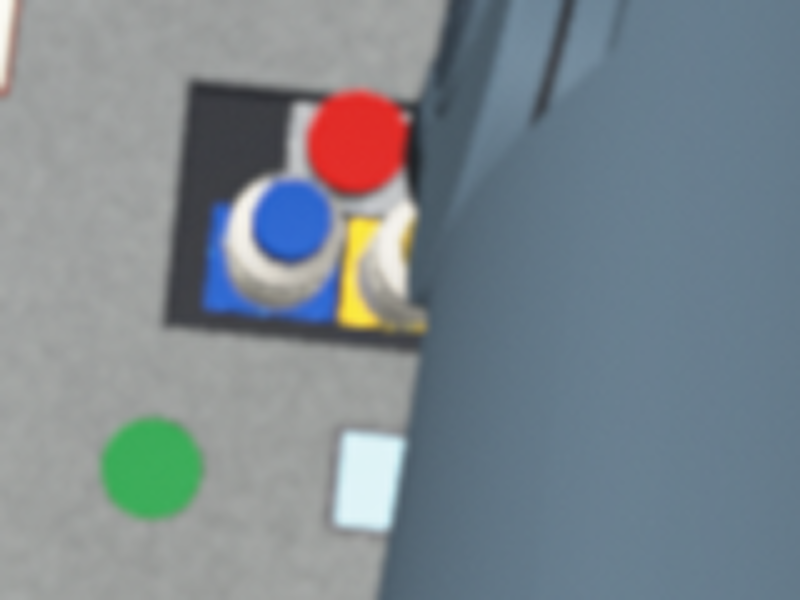

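```bash
python3 -m pendant '[{"slide":[-0.002,0,0.014],"twist":0},{"slide":[0,0,0.015],"twist":0},{"slide":[0,0,0.015],"twist":0},{"slide":[0,0,0.015],"twist":0},{"slide":[0,0,0.015],"twist":0},{"slide":[0,0,0.01],"twist":0},{"slide":[0,0,0.005],"twist":0},{"slide":[0,0,0],"twist":0},{"slide":[0,0,0],"twist":0},{"slide":[0,0,0],"twist":0}]' 0
python3 -c "
from h import *
to([.544,-.069,.156],-6.5)
s=read_camera('side');crop(s,180,130,310,290,'pics/s4.png',4)
"
```

```text
time: 4.4
tcp_pos: [0.5448, -0.0709, 0.1569]
eef_rot: [[0.109, 0.994, 0.001], [0.994, -0.109, -0.0], [0.0, 0.001, -1.0]]
ft_force: [-0.2, 0.0, 0.4]
opening: 0.999
t 4.4 p [ 0.5448 -0.0709  0.1569] a -6.25 twist 0.0044 tilt [ 0.0013 -0.     -1.    ] slide now-frame [ 0.0018 -0.001   0.0009] after-twist [ 0.0018 -0.001   0.0009] F [-0.2  0.   0.4] open 0.999
```

View pics/s4.png

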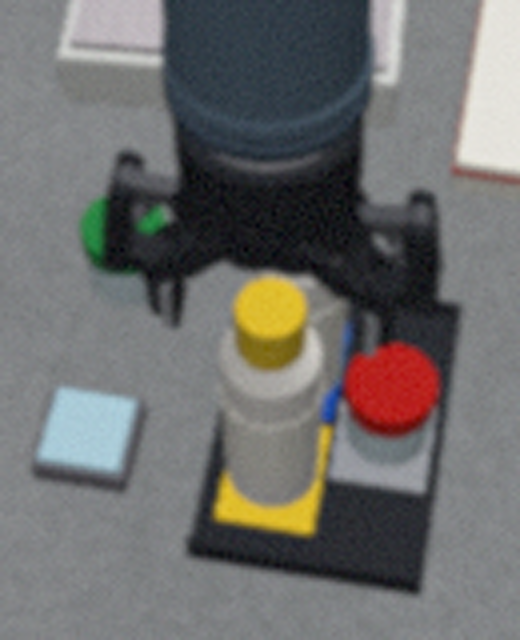

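```bash
python3 -c "
from h import *
s=read_camera('side');f=lambda X:((proj(s,X)-[180,130])*4).round()
for z in(.143,.157,.171):print(z,f([.5448,-.0709,z]),f([.5448+.045,-.0709-.005,z]),f([.5448-.045,-.0709+.005,z]))
"
```

```text
0.143 [271. 339.] [366. 352.] [177. 325.]
0.157 [271. 323.] [368. 337.] [175. 309.]
0.171 [271. 307.] [369. 321.] [174. 293.]
```

```bash
python3 -m pendant '[{"slide":[0,0,0],"twist":0},{"slide":[0,0,0],"twist":0},{"slide":[0,0,0],"twist":0},{"slide":[0,0,0],"twist":0},{"slide":[0,0,0],"twist":0},{"slide":[0,0,0],"twist":0},{"slide":[0,0,0],"twist":0},{"slide":[0,0,0],"twist":0},{"slide":[0,0,0],"twist":0},{"slide":[0,0,0],"twist":0}]' 1
python3 -c "
from h import *
to([.544,-.069,.22],-6.5)
s=read_camera('side');crop(s,180,130,310,290,'pics/s5.png',4)
"
```

```text
time: 5.5
tcp_pos: [0.5444, -0.0708, 0.1566]
eef_rot: [[0.109, 0.994, 0.0], [0.994, -0.109, 0.0], [0.0, 0.0, -1.0]]
ft_force: [-1.9, 0.1, 4.7]
opening: 0.38
t 5.5 p [ 0.5444 -0.0708  0.1566] a -6.25 twist 0.0044 tilt [ 3.e-04  1.e-04 -1.e+00] slide now-frame [ 0.0018 -0.0006 -0.0634] after-twist [ 0.0018 -0.0006 -0.0634] F [-1.9  0.1  4.7] open 0.38
```

View pics/s5.png

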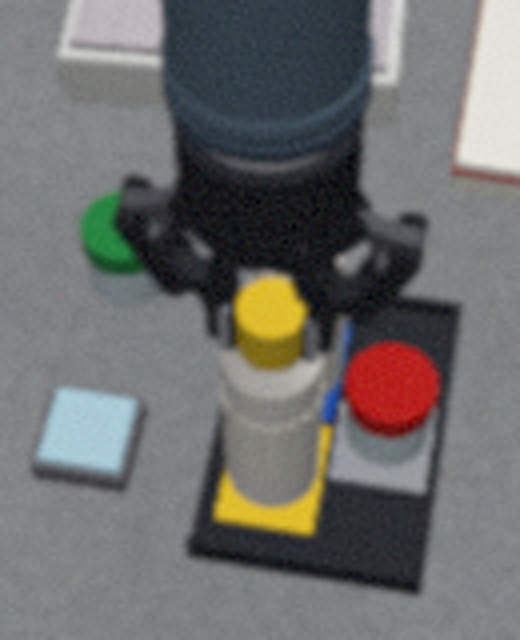

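```bash
python3 -m pendant '[{"slide":[0,0,-0.01],"twist":0},{"slide":[0,0,-0.02],"twist":0},{"slide":[0,0,-0.02],"twist":0},{"slide":[0,0,-0.02],"twist":0},{"slide":[-0.01,-0.001,0],"twist":0},{"slide":[-0.02,-0.003,0],"twist":0},{"slide":[-0.03,-0.004,0],"twist":0},{"slide":[-0.03,-0.004,0],"twist":0},{"slide":[-0.03,-0.004,0],"twist":0},{"slide":[-0.03,-0.004,0],"twist":0}]'
python3 -m pendant '[{"slide":[-0.03,-0.003,0],"twist":0},{"slide":[-0.03,-0.003,0],"twist":0},{"slide":[-0.03,-0.003,0],"twist":0},{"slide":[-0.03,-0.003,0],"twist":0},{"slide":[-0.015,-0.002,0],"twist":0},{"slide":[-0.005,0,0],"twist":0},{"slide":[0,0,0],"twist":0},{"slide":[0,0,0],"twist":0},{"slide":[0,0,0],"twist":0},{"slide":[0,0,0],"twist":0}]'
python3 -c "
from h import *
to([.4774,-.357,.1496],-6.25)
s=read_camera('side');cv2.imwrite('pics/s6.png',s['frame'][:,:,::-1])
"
```

```text
time: 6.55
tcp_pos: [0.5068, -0.2193, 0.2253]
eef_rot: [[0.109, 0.994, -0.002], [0.994, -0.109, 0.0], [-0.0, -0.002, -1.0]]
ft_force: [0.5, -0.7, -3.2]
opening: 0.382
time: 7.55
tcp_pos: [0.4796, -0.3541, 0.2263]
eef_rot: [[0.107, 0.994, 0.0], [0.994, -0.107, 0.001], [0.001, 0.0, -1.0]]
ft_force: [0.6, -0.4, -1.5]
opening: 0.377
t 7.55 p [ 0.4796 -0.3541  0.2263] a -6.14 twist 0.0019 tilt [ 2.e-04  6.e-04 -1.e+00] slide now-frame [-0.0031 -0.0019  0.0767] after-twist [-0.0031 -0.0019  0.0767] F [ 0.6 -0.4 -1.5] open 0.377
```

View pics/s6.png

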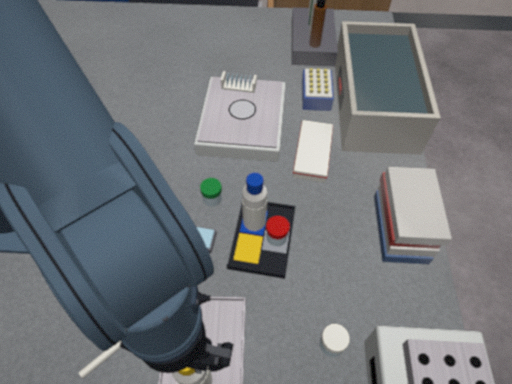

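```bash
python3 -m pendant '[{"slide":[-0.003,-0.002,0.015],"twist":0},{"slide":[0,0,0.015],"twist":0},{"slide":[0,0,0.015],"twist":0},{"slide":[0,0,0.015],"twist":0},{"slide":[0,0,0.008],"twist":0},{"slide":[0,0,0.004],"twist":0},{"slide":[0,0,0.003],"twist":0},{"slide":[0,0,0.002],"twist":0},{"slide":[0,0,0],"twist":0},{"slide":[0,0,0],"twist":0}]'
python3 -c "
from h import *
to([.4774,-.357,.1496],-6.25)"
```

```text
time: 8.6
tcp_pos: [0.4769, -0.3582, 0.1497]
eef_rot: [[0.109, 0.994, 0.001], [0.994, -0.109, -0.0], [-0.0, 0.001, -1.0]]
ft_force: [0.3, -0.1, -2.4]
opening: 0.378
t 8.6 p [ 0.4769 -0.3582  0.1497] a -6.24 twist 0.0001 tilt [ 7.e-04 -3.e-04 -1.e+00] slide now-frame [0.0013 0.0003 0.0001] after-twist [0.0013 0.0003 0.0001] F [ 0.3 -0.1 -2.4] open 0.378
```

```bash
python3 -m pendant '[{"slide":[0,0,0.001],"twist":0},{"slide":[0,0,0.0005],"twist":0},{"slide":[0,0,0],"twist":0},{"slide":[0,0,0],"twist":0},{"slide":[0,0,0],"twist":0},{"slide":[0,0,0],"twist":0},{"slide":[0,0,0],"twist":0},{"slide":[0,0,0],"twist":0},{"slide":[0,0,0],"twist":0},{"slide":[0,0,0],"twist":0}]'

```

```text
time: 9.6
tcp_pos: [0.477, -0.3588, 0.1496]
eef_rot: [[0.109, 0.994, 0.002], [0.994, -0.109, -0.001], [-0.0, 0.002, -1.0]]
ft_force: [-3.2, 1.5, 10.3]
opening: 0.378
```

```bash
python3 -m pendant '[{"slide":[0,0,-0.0005],"twist":0},{"slide":[0,0,0],"twist":0},{"slide":[0,0,0],"twist":0},{"slide":[0,0,0],"twist":0},{"slide":[0,0,0],"twist":0},{"slide":[0,0,0],"twist":0},{"slide":[0,0,-0.01],"twist":0},{"slide":[0,0,-0.02],"twist":0},{"slide":[0,0,-0.03],"twist":0},{"slide":[0,0,-0.04],"twist":0}]' 0
python3 -c "
from h import *
to([.5527,-.0072,.245],-6.25)
s=read_camera('side');cv2.imwrite('pics/s7.png',s['frame'][:,:,::-1])
"
```

```text
time: 10.6
tcp_pos: [0.4759, -0.3575, 0.2488]
eef_rot: [[0.109, 0.994, -0.002], [0.994, -0.109, 0.001], [0.001, -0.002, -1.0]]
ft_force: [0.4, -0.2, 0.5]
opening: 0.999
t 10.6 p [ 0.4759 -0.3575  0.2488] a -6.26 twist -0.0001 tilt [-0.0024  0.0012 -1.    ] slide now-frame [0.3566 0.0382 0.004 ] after-twist [0.3566 0.0383 0.0038] F [ 0.4 -0.2  0.5] open 0.999
```

View pics/s7.png

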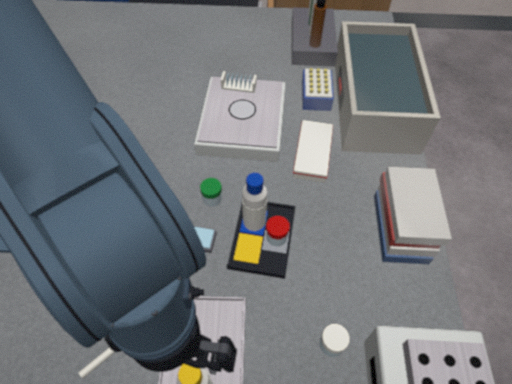

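```bash
python3 -m pendant '[{"slide":[0.035,0.004,0],"twist":0},{"slide":[0.045,0.005,0],"twist":0},{"slide":[0.045,0.005,0],"twist":0},{"slide":[0.045,0.005,0],"twist":0},{"slide":[0.045,0.005,0],"twist":0},{"slide":[0.045,0.005,0],"twist":0},{"slide":[0.045,0.005,0],"twist":0},{"slide":[0.04,0.004,0],"twist":0},{"slide":[0.011,0,0],"twist":0},{"slide":[0,0,0],"twist":0}]' 0
python3 -c "
from h import *
to([.5527,-.0072,.156],-6.25)
s=read_camera('side');crop(s,180,130,310,290,'pics/s8.png',4)
t=read_camera('top');crop(t,230,130,390,250,'pics/t8.png',5)
"
```

```text
time: 11.65
tcp_pos: [0.5535, -0.0062, 0.2486]
eef_rot: [[0.105, 0.994, 0.0], [0.994, -0.105, 0.001], [0.001, 0.0, -1.0]]
ft_force: [-0.2, 0.2, 0.7]
opening: 1.0
t 11.65 p [ 0.5535 -0.0062  0.2486] a -6.02 twist 0.0041 tilt [ 4.e-04  5.e-04 -1.e+00] slide now-frame [-0.0011 -0.0007  0.0926] after-twist [-0.001  -0.0006  0.0926] F [-0.2  0.2  0.7] open 1.0
```

View pics/s8.png

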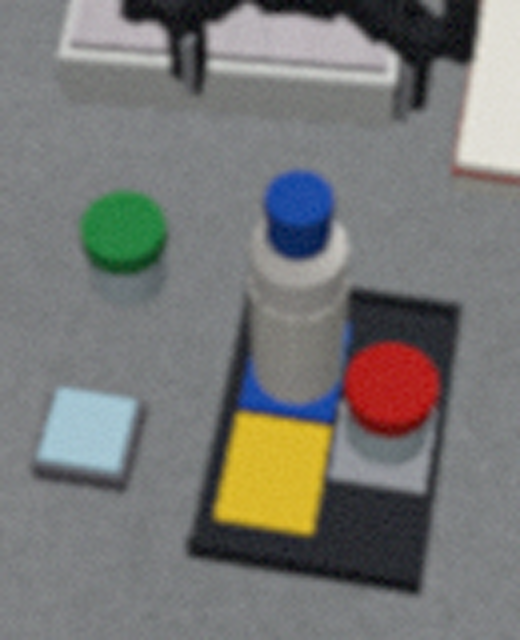

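```bash
python3 -m pendant '[{"slide":[-0.001,0,0.015],"twist":0},{"slide":[0,0,0.02],"twist":0},{"slide":[0,0,0.02],"twist":0},{"slide":[0,0,0.02],"twist":0},{"slide":[0,0,0.01],"twist":0},{"slide":[0,0,0.007],"twist":0},{"slide":[0,0,0],"twist":0},{"slide":[0,0,0],"twist":0},{"slide":[0,0,0],"twist":0},{"slide":[0,0,0],"twist":0}]' 0
python3 -c "
from h import *
to([.5527,-.0072,.156],-6.25)"
python3 -m pendant '[{"slide":[0,0,0],"twist":0},{"slide":[0,0,0],"twist":0},{"slide":[0,0,0],"twist":0},{"slide":[0,0,0],"twist":0},{"slide":[0,0,0],"twist":0},{"slide":[0,0,0],"twist":0},{"slide":[0,0,0],"twist":0},{"slide":[0,0,0],"twist":0},{"slide":[0,0,0],"twist":0},{"slide":[0,0,0],"twist":0}]' 1
python3 -c "
from h import *
to([.474,-.257,.22],-6.25)
s=read_camera('side');crop(s,180,130,310,290,'pics/s9.png',4)
"
```

```text
time: 12.75
tcp_pos: [0.5535, -0.0093, 0.157]
eef_rot: [[0.109, 0.994, 0.001], [0.994, -0.109, 0.0], [0.0, 0.001, -1.0]]
ft_force: [0.0, -0.3, 0.5]
opening: 1.0
t 12.75 p [ 0.5535 -0.0093  0.157 ] a -6.23 twist 0.0003 tilt [ 1.2e-03  2.0e-04 -1.0e+00] slide now-frame [ 0.002  -0.0011  0.001 ] after-twist [ 0.002  -0.0011  0.001 ] F [ 0.  -0.3  0.5] open 1.0
time: 13.75
tcp_pos: [0.5534, -0.0094, 0.1566]
eef_rot: [[0.109, 0.994, 0.001], [0.994, -0.109, 0.0], [0.0, 0.001, -1.0]]
ft_force: [-0.1, 0.1, 4.7]
opening: 0.382
t 13.75 p [ 0.5534 -0.0094  0.1566] a -6.25 twist 0.0 tilt [ 8.e-04  0.e+00 -1.e+00] slide now-frame [-0.2548 -0.052  -0.0635] after-twist [-0.2548 -0.052  -0.0634] F [-0.1  0.1  4.7] open 0.382
```

View pics/s9.png

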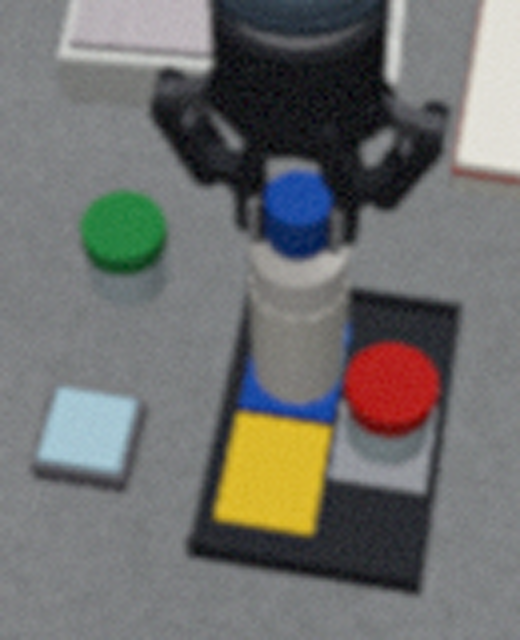

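```bash
python3 -m pendant '[{"slide":[0,0,-0.01],"twist":0},{"slide":[0,0,-0.02],"twist":0},{"slide":[0,0,-0.02],"twist":0},{"slide":[0,0,-0.02],"twist":0},{"slide":[-0.01,-0.002,0],"twist":0},{"slide":[-0.02,-0.004,0],"twist":0},{"slide":[-0.03,-0.006,0],"twist":0},{"slide":[-0.03,-0.006,0],"twist":0},{"slide":[-0.03,-0.006,0],"twist":0},{"slide":[-0.03,-0.006,0],"twist":0}]'
python3 -m pendant '[{"slide":[-0.03,-0.006,0],"twist":0},{"slide":[-0.03,-0.006,0],"twist":0},{"slide":[-0.03,-0.006,0],"twist":0},{"slide":[-0.012,-0.003,0],"twist":0},{"slide":[-0.003,0,0.01],"twist":0},{"slide":[0,0,0.015],"twist":0},{"slide":[0,0,0.015],"twist":0},{"slide":[0,0,0.015],"twist":0},{"slide":[0,0,0.01],"twist":0},{"slide":[0,0,0],"twist":0}]'
python3 -c "
from h import *
to([.474,-.257,.1496],-6.25)
"
```

```text
time: 14.8
tcp_pos: [0.5049, -0.1568, 0.2251]
eef_rot: [[0.109, 0.994, -0.002], [0.994, -0.109, 0.0], [-0.0, -0.002, -1.0]]
ft_force: [0.3, -1.7, -1.1]
opening: 0.379
time: 15.8
tcp_pos: [0.4738, -0.2556, 0.1593]
eef_rot: [[0.107, 0.994, -0.003], [0.994, -0.107, 0.002], [0.001, -0.004, -1.0]]
ft_force: [-0.5, 0.2, -2.0]
opening: 0.376
t 15.8 p [ 0.4738 -0.2556  0.1593] a -6.16 twist 0.0015 tilt [-0.0035  0.0018 -1.    ] slide now-frame [-0.0014  0.0004  0.0097] after-twist [-0.0014  0.0004  0.0097] F [-0.5  0.2 -2. ] open 0.376
```

```bash
python3 -m pendant '[{"slide":[0,0,0.003],"twist":0},{"slide":[0,0,0.003],"twist":0},{"slide":[0,0,0.002],"twist":0},{"slide":[0,0,0.001],"twist":0},{"slide":[0,0,0.001],"twist":0},{"slide":[0,0,0],"twist":0},{"slide":[0,0,0],"twist":0},{"slide":[0,0,0],"twist":0},{"slide":[0,0,0],"twist":0},{"slide":[0,0,0],"twist":0}]'

```

```text
time: 16.8
tcp_pos: [0.4747, -0.2573, 0.1513]
eef_rot: [[0.109, 0.994, 0.0], [0.994, -0.109, -0.0], [0.0, 0.0, -1.0]]
ft_force: [0.2, -0.6, -2.0]
opening: 0.377
```

```bash
python3 -m pendant '[{"slide":[0,0,0.001],"twist":0},{"slide":[0,0,0.001],"twist":0},{"slide":[0,0,0.0005],"twist":0},{"slide":[0,0,0],"twist":0},{"slide":[0,0,0],"twist":0},{"slide":[0,0,0],"twist":0},{"slide":[0,0,0],"twist":0},{"slide":[0,0,0],"twist":0},{"slide":[0,0,0],"twist":0},{"slide":[0,0,0],"twist":0}]'

```

```text
time: 17.8
tcp_pos: [0.4749, -0.2575, 0.1496]
eef_rot: [[0.109, 0.994, 0.001], [0.994, -0.109, 0.0], [0.0, 0.001, -1.0]]
ft_force: [-2.3, 0.9, 6.4]
opening: 0.382
```

Contact; release and rise, then look.

```bash
python3 -m pendant '[{"slide":[0,0,0],"twist":0},{"slide":[0,0,0],"twist":0},{"slide":[0,0,0],"twist":0},{"slide":[0,0,0],"twist":0},{"slide":[0,0,0],"twist":0},{"slide":[0,0,0],"twist":0},{"slide":[0,0,-0.01],"twist":0},{"slide":[0,0,-0.02],"twist":0},{"slide":[0,0,-0.03],"twist":0},{"slide":[0,0,-0.04],"twist":0}]' 0
python3 -m pendant '[{"slide":[0.02,0.006,0],"twist":0},{"slide":[0.03,0.012,0],"twist":0},{"slide":[0.03,0.012,0],"twist":0},{"slide":[0.03,0.012,0],"twist":0},{"slide":[0.03,0.012,0],"twist":0},{"slide":[0.03,0.012,0],"twist":0},{"slide":[0.02,0.012,0],"twist":0},{"slide":[0.01,0.012,0],"twist":0},{"slide":[0,0.012,0],"twist":0},{"slide":[0,0,0],"twist":0}]' 0
python3 -c "
from h import *
to([.603,-.0433,.053],-6.25)
s=read_camera('side');cv2.imwrite('pics/s10.png',s['frame'][:,:,::-1]);crop(s,180,130,310,290,'pics/s11.png',4)
t=read_camera('top');cv2.imwrite('pics/t10.png',t['frame'][:,:,::-1])
"
```

```text
time: 18.8
tcp_pos: [0.4737, -0.2569, 0.2494]
eef_rot: [[0.109, 0.994, -0.003], [0.994, -0.109, 0.001], [0.0, -0.003, -1.0]]
ft_force: [0.5, -0.4, 0.3]
opening: 1.001
time: 19.8
tcp_pos: [0.5989, -0.0693, 0.2494]
eef_rot: [[0.108, 0.994, 0.001], [0.994, -0.108, -0.001], [-0.001, 0.001, -1.0]]
ft_force: [0.4, -0.3, 0.0]
opening: 0.996
t 19.8 p [ 0.5989 -0.0693  0.2494] a -6.18 twist 0.0012 tilt [ 1.3e-03 -7.0e-04 -1.0e+00] slide now-frame [0.0263 0.001  0.1964] after-twist [0.0262 0.0012 0.1964] F [ 0.4 -0.3  0. ] open 0.996
```

View pics/s10.png

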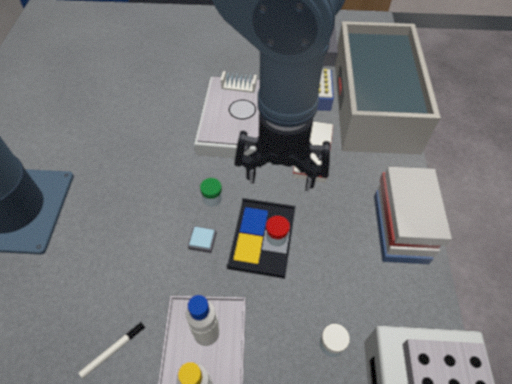

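View pics/t10.png

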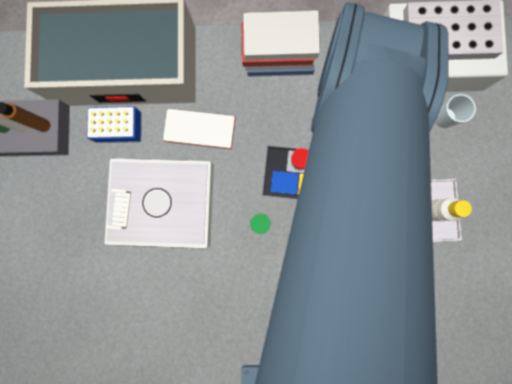

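View pics/s11.png

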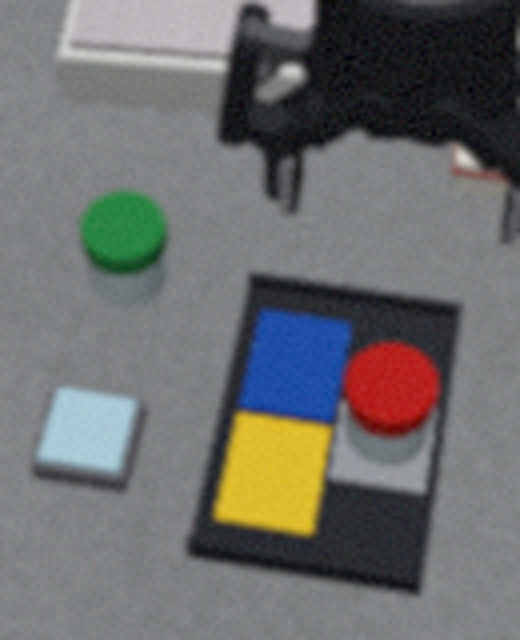

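```bash
cat >> h.py <<'E'
def quadmat(c,col,z):
    h=cv2.cvtColor(c["frame"],cv2.COLOR_RGB2HSV); m=np.zeros(h.shape[:2],np.uint8)
    for a,b in HUE[col]: m|=cv2.inRange(h,(a,110,50),(b,255,255))
    out=[]
    for k in cv2.findContours(m,0,1)[0]:
        if cv2.contourArea(k)<200: continue
        mm=np.zeros_like(m);cv2.drawContours(mm,[k],-1,1,-1);v,u=np.nonzero(mm)
        P=np.array([ray(c,a,b,z) for a,b in zip(u,v)])[:,:2]; r=cv2.minAreaRect((P*1000).astype(np.float32))
        out.append((P.mean(0).round(4).tolist(),np.round(r[0],1),np.round(r[1],1),round(r[2],1)))
    return out
E
python3 - <<'E'
from h import *
s=read_camera("side")
for c in("blue","yellow"): print(c,quadmat(s,c,.011))
P=lambda u,v,z:ray(s,180+(u+.5)/4-.5,130+(v+.5)/4-.5,z).round(4)
print("red side",P(391,384,.063),"green side",P(124,228,.052))
print("ring side",ray(s,190+261.5/5-.5,60+247.5/5-.5,.05))
print("grey right corners",P(427,493,.011),P(330,478,.011))
E
```

```text
blue [([0.4543, -0.2079], array([ 453.3, -208.1]), array([37.5, 48.7]), 6.7), ([0.5526, -0.005], array([553.3,  -4.6]), array([67.6, 57.6]), 83.1)]
yellow [([0.4552, -0.3308], array([ 455.1, -328.7]), array([42. , 35.4]), 3.2), ([0.5442, -0.0745], array([544.4, -73.8]), array([68. , 56.7]), 83.4)]
red side [ 0.6042 -0.0455  0.063 ] green side [0.4532 0.0526 0.052 ]
ring side [0.50552406 0.30213613 0.05      ]
grey right corners [ 0.6269 -0.0811  0.011 ] [ 0.575  -0.0752  0.011 ]
```

```bash
python3 -m pendant '[{"slide":[0.015,0.001,0],"twist":0},{"slide":[0.01,0,0.015],"twist":0},{"slide":[0,0,0.03],"twist":0},{"slide":[0,0,0.03],"twist":0},{"slide":[0,0,0.03],"twist":0},{"slide":[0,0,0.02],"twist":0},{"slide":[0,0,0.01],"twist":0},{"slide":[0,0,0],"twist":0},{"slide":[0,0,0],"twist":0},{"slide":[0,0,0],"twist":0}]' 0
python3 -c "
from h import *
to([.6035,-.0445,.053],-6.25)
s=read_camera('side');crop(s,180,110,310,270,'pics/s12.png',4)
"
```

```text
time: 20.95
tcp_pos: [0.6024, -0.0448, 0.115]
eef_rot: [[0.109, 0.994, 0.002], [0.994, -0.109, 0.0], [0.0, 0.002, -1.0]]
ft_force: [0.8, -0.1, 0.1]
opening: 1.0
t 20.95 p [ 0.6024 -0.0448  0.115 ] a -6.24 twist 0.0003 tilt [ 0.0022  0.     -1.    ] slide now-frame [0.0004 0.0009 0.062 ] after-twist [0.0004 0.0011 0.062 ] F [ 0.8 -0.1  0.1] open 1.0
```

View pics/s12.png

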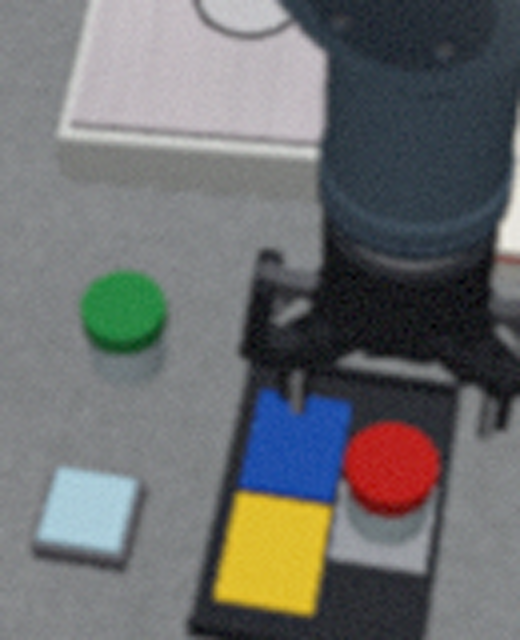

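Jar sits between the open fingers (tips at about (300,410) and (490,430) in the crop, lid at (391,465)). Descend the rest and close.

```bash
python3 -m pendant '[{"slide":[0,0.001,0.015],"twist":0},{"slide":[0,0,0.015],"twist":0},{"slide":[0,0,0.015],"twist":0},{"slide":[0,0,0.01],"twist":0},{"slide":[0,0,0.007],"twist":0},{"slide":[0,0,0],"twist":0},{"slide":[0,0,0],"twist":0},{"slide":[0,0,0],"twist":0},{"slide":[0,0,0],"twist":0},{"slide":[0,0,0],"twist":0}]' 0
python3 -m pendant '[{"slide":[0,0,0],"twist":0},{"slide":[0,0,0],"twist":0},{"slide":[0,0,0],"twist":0},{"slide":[0,0,0],"twist":0},{"slide":[0,0,0],"twist":0},{"slide":[0,0,0],"twist":0},{"slide":[0,0,0],"twist":0},{"slide":[0,0,0],"twist":0},{"slide":[0,0,0],"twist":0},{"slide":[0,0,0],"twist":0}]' 1
python3 -c "
from h import *
to([.5055,.3025,.17],-6.25)
s=read_camera('side');crop(s,180,110,310,270,'pics/s13.png',4)
"
```

```text
time: 22.0
tcp_pos: [0.6028, -0.0449, 0.0523]
eef_rot: [[0.109, 0.994, 0.001], [0.994, -0.109, 0.0], [0.0, 0.001, -1.0]]
ft_force: [-0.5, 0.3, -1.0]
opening: 0.997
time: 23.0
tcp_pos: [0.6029, -0.045, 0.0524]
eef_rot: [[0.109, 0.994, 0.001], [0.994, -0.109, 0.0], [0.0, 0.001, -1.0]]
ft_force: [-0.8, 0.6, 4.7]
opening: 0.554
t 23.0 p [ 0.6029 -0.045   0.0524] a -6.25 twist 0.0001 tilt [ 7.e-04  1.e-04 -1.e+00] slide now-frame [ 0.3349 -0.1345 -0.1177] after-twist [ 0.3348 -0.1346 -0.1176] F [-0.8  0.6  4.7] open 0.554
```

View pics/s13.png

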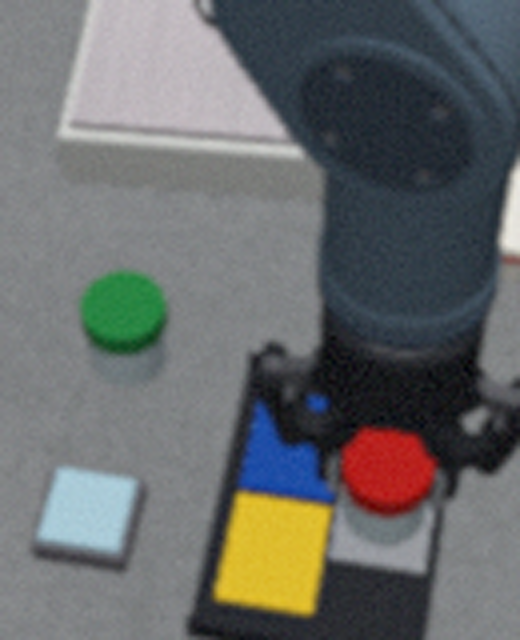

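```bash
python3 -m pendant '[{"slide":[0,0,-0.01],"twist":0},{"slide":[0,0,-0.02],"twist":0},{"slide":[0,0,-0.03],"twist":0},{"slide":[0,0,-0.03],"twist":0},{"slide":[0,0,-0.03],"twist":0},{"slide":[0.01,-0.005,0],"twist":0},{"slide":[0.025,-0.01,0],"twist":0},{"slide":[0.03,-0.012,0],"twist":0},{"slide":[0.03,-0.012,0],"twist":0},{"slide":[0.03,-0.012,0],"twist":0}]'
python3 -m pendant '[{"slide":[0.03,-0.012,0],"twist":0},{"slide":[0.03,-0.012,0],"twist":0},{"slide":[0.03,-0.012,0],"twist":0},{"slide":[0.03,-0.012,0],"twist":0},{"slide":[0.03,-0.012,0],"twist":0},{"slide":[0.03,-0.012,0],"twist":0},{"slide":[0.02,-0.008,0],"twist":0},{"slide":[0.01,-0.003,0],"twist":0},{"slide":[0,0,0],"twist":0},{"slide":[0,0,0],"twist":0}]'
python3 -c "
from h import *
to([.5055,.3025,.0915],-6.25)
s=read_camera('side');crop(s,170,20,310,180,'pics/s14.png',4)
"
```

```text
time: 24.05
tcp_pos: [0.5641, 0.0864, 0.1713]
eef_rot: [[0.109, 0.994, -0.001], [0.994, -0.109, -0.0], [-0.0, -0.001, -1.0]]
ft_force: [0.9, 0.6, -1.4]
opening: 0.551
time: 25.05
tcp_pos: [0.506, 0.3011, 0.1716]
eef_rot: [[0.11, 0.994, 0.0], [0.994, -0.11, -0.001], [-0.001, 0.0, -1.0]]
ft_force: [1.3, -0.0, -1.0]
opening: 0.559
t 25.05 p [0.506  0.3011 0.1716] a -6.31 twist -0.0011 tilt [ 0.     -0.0013 -1.    ] slide now-frame [ 0.0014 -0.0007  0.0801] after-twist [ 0.0013 -0.0007  0.0801] F [ 1.3 -0.  -1. ] open 0.559
```

View pics/s14.png

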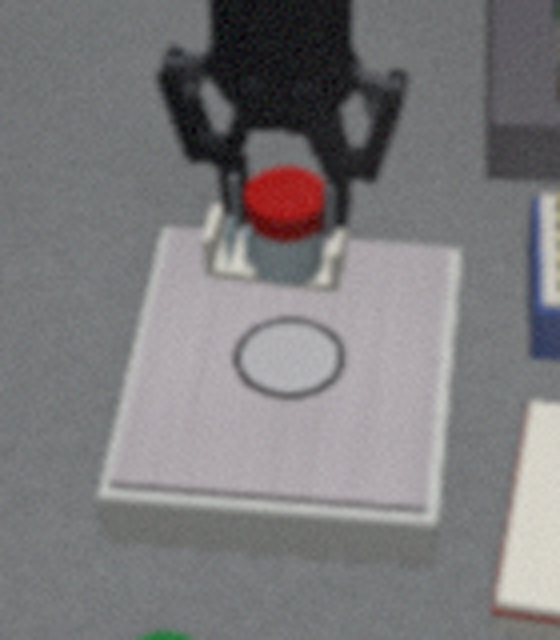

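```bash
python3 -m pendant '[{"slide":[0.001,-0.001,0.015],"twist":0},{"slide":[0,0,0.02],"twist":0},{"slide":[0,0,0.02],"twist":0},{"slide":[0,0,0.012],"twist":0},{"slide":[0,0,0.006],"twist":0},{"slide":[0,0,0.003],"twist":0},{"slide":[0,0,0.001],"twist":0},{"slide":[0,0,0],"twist":0},{"slide":[0,0,0],"twist":0},{"slide":[0,0,0],"twist":0}]'
python3 -c "
from h import *
to([.5055,.3025,.0915],-6.25)
s=read_camera('side');crop(s,170,20,310,180,'pics/s15.png',4)
t=read_camera('top');cv2.imwrite('pics/t15.png',t['frame'][:,:,::-1])
for c in('blue','yellow'): print(c,quadmat(t,c,.011))
"
```

```text
time: 26.1
tcp_pos: [0.5051, 0.304, 0.0953]
eef_rot: [[0.109, 0.994, 0.001], [0.994, -0.109, 0.001], [0.001, 0.001, -1.0]]
ft_force: [-0.1, 0.1, -0.4]
opening: 0.558
t 26.1 p [0.5051 0.304  0.0953] a -6.24 twist 0.0002 tilt [ 7.e-04  6.e-04 -1.e+00] slide now-frame [-0.0014  0.0006  0.0038] after-twist [-0.0014  0.0006  0.0038] F [-0.1  0.1 -0.4] open 0.558
blue [([0.4796, -0.3079], array([ 480.4, -307. ]), array([46.2, 36.7]), 89.2), ([0.5525, -0.0032], array([552.8,  -3.4]), array([66.4, 56.1]), 82.6), ([0.6892, 0.3984], array([708.3, 428.3]), array([ 86.2, 132.2]), 1.1)]
yellow [([0.4814, -0.4311], array([ 482.4, -431. ]), array([53.1, 39. ]), 89.2), ([0.5442, -0.0727], array([544.6, -72.5]), array([67.5, 56.6]), 83.3)]
```

View pics/s15.png

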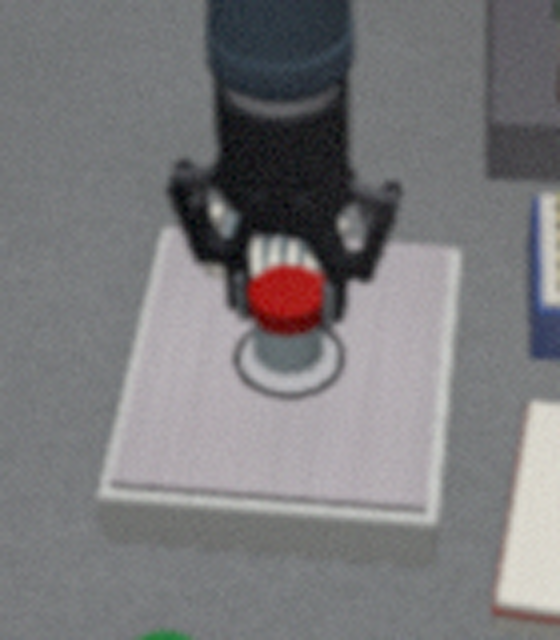

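View pics/t15.png

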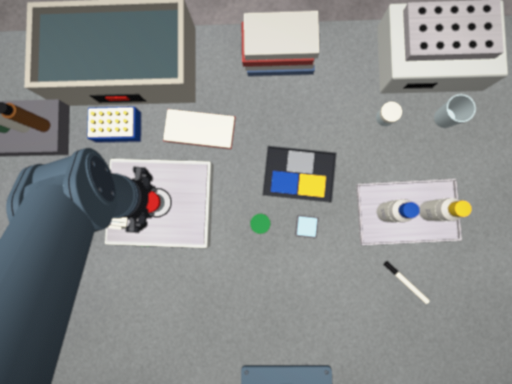

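```bash
python3 -m pendant '[{"slide":[-0.001,0,0.002],"twist":0},{"slide":[0,0,0.001],"twist":0},{"slide":[0,0,0.001],"twist":0},{"slide":[0,0,0.0005],"twist":0},{"slide":[0,0,0],"twist":0},{"slide":[0,0,0],"twist":0},{"slide":[0,0,0],"twist":0},{"slide":[0,0,0],"twist":0},{"slide":[0,0,0],"twist":0},{"slide":[0,0,0],"twist":0}]'

```

```text
time: 27.2
tcp_pos: [0.5047, 0.3026, 0.0913]
eef_rot: [[0.109, 0.994, -0.001], [0.994, -0.109, 0.0], [0.0, -0.001, -1.0]]
ft_force: [-3.2, -2.9, 11.0]
opening: 0.553
```

Contact (11 N). Release and rise.

```bash
python3 -m pendant '[{"slide":[0,0,-0.0005],"twist":0},{"slide":[0,0,0],"twist":0},{"slide":[0,0,0],"twist":0},{"slide":[0,0,0],"twist":0},{"slide":[0,0,0],"twist":0},{"slide":[0,0,0],"twist":0},{"slide":[0,0,-0.01],"twist":0},{"slide":[0,0,-0.02],"twist":0},{"slide":[0,0,-0.03],"twist":0},{"slide":[0,0,-0.03],"twist":0}]' 0
python3 -m pendant '[{"slide":[-0.03,-0.003,0],"twist":0},{"slide":[-0.04,-0.004,0],"twist":0},{"slide":[-0.04,-0.004,0],"twist":0},{"slide":[-0.04,-0.004,0],"twist":0},{"slide":[-0.04,-0.004,0],"twist":0},{"slide":[-0.035,-0.004,0],"twist":0},{"slide":[-0.02,-0.003,0],"twist":0},{"slide":[0,0,0],"twist":0},{"slide":[0,0,0],"twist":0},{"slide":[0,0,0],"twist":0}]' 0
python3 -c "
from h import *
to([.4525,.0542,.042],-6.25)
s=read_camera('side');cv2.imwrite('pics/s16.png',s['frame'][:,:,::-1]);crop(s,170,20,310,180,'pics/s17.png',4)
print([ (b,ray(s,b[1][0],b[1][1]-2,.1)) for b in blobs(s,'red')], blobs(s,'green'))
"
```

```text
time: 28.2
tcp_pos: [0.5046, 0.3025, 0.1823]
eef_rot: [[0.109, 0.994, -0.0], [0.994, -0.109, -0.0], [-0.0, -0.0, -1.0]]
ft_force: [0.5, 0.4, -0.0]
opening: 0.998
time: 29.2
tcp_pos: [0.4528, 0.0634, 0.1811]
eef_rot: [[0.107, 0.994, 0.001], [0.994, -0.107, 0.001], [0.001, 0.001, -1.0]]
ft_force: [-0.4, 0.6, 1.2]
opening: 0.998
t 29.2 p [0.4528 0.0634 0.1811] a -6.14 twist 0.0019 tilt [ 8.e-04  6.e-04 -1.e+00] slide now-frame [-0.0092  0.0006  0.1391] after-twist [-0.0091  0.0007  0.1391] F [-0.4  0.6  1.2] open 0.998
[(([233, 88, 18, 17, 251], [241.4, 96.0]), array([0.50536818, 0.30311956, 0.1       ])), (([387, 217, 9, 28, 107], [390.3, 231.9]), array([ 0.82407589, -0.06363317,  0.1       ]))] [([201, 178, 20, 20, 312], [210.4, 187.8])]
```

View pics/s16.png

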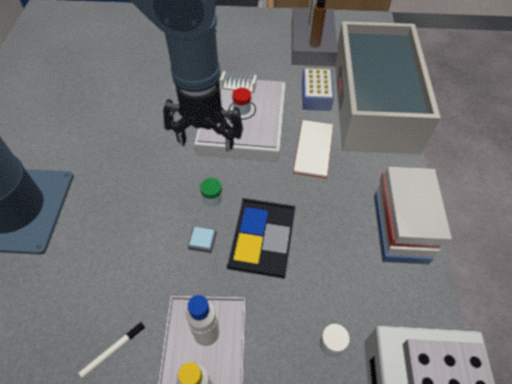

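View pics/s17.png

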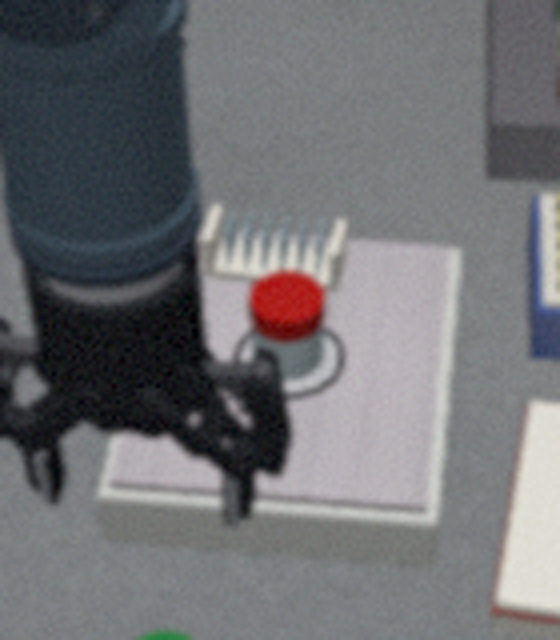

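```bash
python3 -m pendant '[{"slide":[-0.008,0.001,0.01],"twist":0},{"slide":[0,0,0.025],"twist":0},{"slide":[0,0,0.03],"twist":0},{"slide":[0,0,0.03],"twist":0},{"slide":[0,0,0.02],"twist":0},{"slide":[0,0,0.015],"twist":0},{"slide":[0,0,0.008],"twist":0},{"slide":[0,0,0],"twist":0},{"slide":[0,0,0],"twist":0},{"slide":[0,0,0],"twist":0}]' 0
python3 -c "
from h import *
to([.4525,.0542,.042],-6.25)
s=read_camera('side');crop(s,150,110,280,270,'pics/s18.png',4)
f=cv2.cvtColor(s['frame'],cv2.COLOR_RGB2HSV);m=cv2.inRange(f,(0,0,105),(180,60,190));m[:223]=0;m[255:]=0;m[:,:258]=0;m[:,293:]=0
v,u=np.nonzero(m);P=np.array([ray(s,a,b,.011) for a,b in zip(u,v)]);
n,l,st,ce=cv2.connectedComponentsWithStats(m);print(st.tolist(),[ray(s,*c,.011).round(4).tolist() for c in ce])
"
```

```text
time: 30.25
tcp_pos: [0.453, 0.0543, 0.0435]
eef_rot: [[0.108, 0.994, 0.001], [0.994, -0.108, 0.0], [0.001, 0.001, -1.0]]
ft_force: [-0.7, -0.1, -0.6]
opening: 0.998
t 30.25 p [0.453  0.0543 0.0435] a -6.22 twist 0.0005 tilt [ 1.5e-03  4.0e-04 -1.0e+00] slide now-frame [-0.0002 -0.0005  0.0015] after-twist [-0.0002 -0.0005  0.0015] F [-0.7 -0.1 -0.6] open 0.998
[[0, 0, 512, 384, 195901], [262, 224, 28, 29, 649], [289, 230, 4, 25, 58]] [[0.5529, 0.0738, 0.011], [0.6033, -0.0469, 0.011], [0.6369, -0.0615, 0.011]]
```

View pics/s18.png

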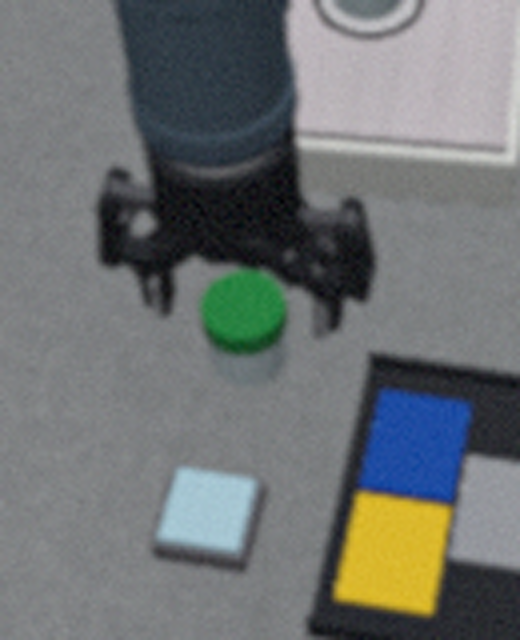

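```bash
python3 -m pendant '[{"slide":[0,0,0.001],"twist":0},{"slide":[0,0,0],"twist":0},{"slide":[0,0,0],"twist":0},{"slide":[0,0,0],"twist":0},{"slide":[0,0,0],"twist":0},{"slide":[0,0,0],"twist":0},{"slide":[0,0,0],"twist":0},{"slide":[0,0,0],"twist":0},{"slide":[0,0,0],"twist":0},{"slide":[0,0,0],"twist":0}]' 1
python3 -c "
from h import *
to([.6032,-.046,.17],-6.25)"
```

```text
time: 31.3
tcp_pos: [0.4524, 0.054, 0.0423]
eef_rot: [[0.109, 0.994, 0.0], [0.994, -0.109, 0.001], [0.001, -0.0, -1.0]]
ft_force: [-1.9, 0.2, 9.1]
opening: 0.552
t 31.3 p [0.4524 0.054  0.0423] a -6.25 twist -0.0 tilt [ 1.e-04  6.e-04 -1.e+00] slide now-frame [-0.0829  0.1608 -0.1277] after-twist [-0.083   0.1608 -0.1277] F [-1.9  0.2  9.1] open 0.552
```

```bash
python3 -m pendant '[{"slide":[0,0,-0.01],"twist":0},{"slide":[0,0,-0.02],"twist":0},{"slide":[0,0,-0.02],"twist":0},{"slide":[0,0,-0.02],"twist":0},{"slide":[-0.008,0.015,0],"twist":0},{"slide":[-0.015,0.03,0],"twist":0},{"slide":[-0.015,0.03,0],"twist":0},{"slide":[-0.015,0.03,0],"twist":0},{"slide":[-0.015,0.03,0],"twist":0},{"slide":[-0.012,0.022,0],"twist":0}]'
python3 -c "
from h import *
to([.6032,-.046,.0533],-6.25)"
```

```text
time: 32.3
tcp_pos: [0.6012, -0.0441, 0.1124]
eef_rot: [[0.109, 0.994, 0.001], [0.994, -0.109, -0.001], [-0.001, 0.001, -1.0]]
ft_force: [-0.5, 0.0, -1.4]
opening: 0.551
t 32.3 p [ 0.6012 -0.0441  0.1124] a -6.28 twist -0.0005 tilt [ 9.e-04 -8.e-04 -1.e+00] slide now-frame [-0.0017  0.0021  0.0591] after-twist [-0.0017  0.0022  0.0591] F [-0.5  0.  -1.4] open 0.551
```

```bash
python3 -m pendant '[{"slide":[-0.002,0.002,0.01],"twist":0},{"slide":[0,0,0.015],"twist":0},{"slide":[0,0,0.015],"twist":0},{"slide":[0,0,0.01],"twist":0},{"slide":[0,0,0.005],"twist":0},{"slide":[0,0,0.001],"twist":0},{"slide":[0,0,0],"twist":0},{"slide":[0,0,0],"twist":0},{"slide":[0,0,0],"twist":0},{"slide":[0,0,0],"twist":0}]'
python3 -c "
from h import *
to([.6032,-.046,.0533],-6.25)
s=read_camera('side');crop(s,180,130,310,290,'pics/s19.png',4)"
```

```text
time: 33.3
tcp_pos: [0.6018, -0.0448, 0.0562]
eef_rot: [[0.109, 0.994, 0.001], [0.994, -0.109, 0.0], [0.0, 0.001, -1.0]]
ft_force: [0.8, -0.9, -0.7]
opening: 0.551
t 33.3 p [ 0.6018 -0.0448  0.0562] a -6.24 twist 0.0001 tilt [ 7.e-04  0.e+00 -1.e+00] slide now-frame [-0.001   0.0016  0.0029] after-twist [-0.001   0.0016  0.0029] F [ 0.8 -0.9 -0.7] open 0.551
```

View pics/s19.png

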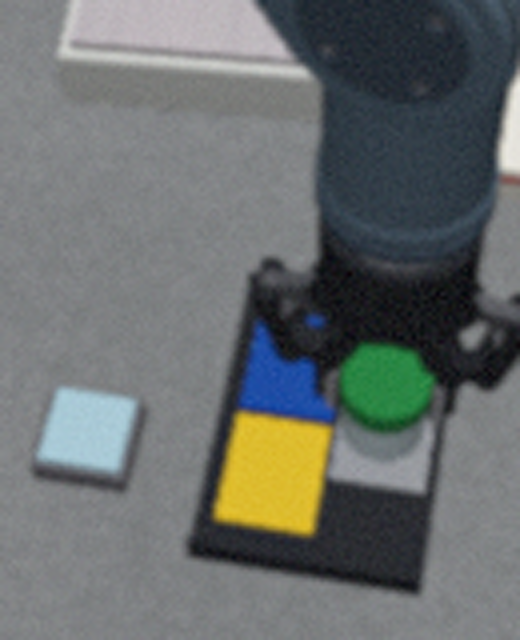

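```bash
python3 -m pendant '[{"slide":[-0.001,0.002,0],"twist":0},{"slide":[0,0,0.001],"twist":0},{"slide":[0,0,0.001],"twist":0},{"slide":[0,0,0.001],"twist":0},{"slide":[0,0,0.0005],"twist":0},{"slide":[0,0,0],"twist":0},{"slide":[0,0,0],"twist":0},{"slide":[0,0,0],"twist":0},{"slide":[0,0,0],"twist":0},{"slide":[0,0,0],"twist":0}]'

```

```text
time: 34.35
tcp_pos: [0.6035, -0.0461, 0.0534]
eef_rot: [[0.109, 0.994, 0.0], [0.994, -0.109, 0.001], [0.001, 0.0, -1.0]]
ft_force: [-3.8, -0.0, 11.1]
opening: 0.55
```

```bash
python3 -m pendant '[{"slide":[0,0,-0.0005],"twist":0},{"slide":[0,0,0],"twist":0},{"slide":[0,0,0],"twist":0},{"slide":[0,0,0],"twist":0},{"slide":[0,0,0],"twist":0},{"slide":[0,0,0],"twist":0},{"slide":[0,0,-0.015],"twist":0},{"slide":[0,0,-0.035],"twist":0},{"slide":[0,0,-0.04],"twist":0},{"slide":[0,0,-0.04],"twist":0}]' 0
python3 -m pendant '[{"slide":[0,0,-0.04],"twist":0},{"slide":[0,0,-0.03],"twist":0},{"slide":[0.04,0,0],"twist":0},{"slide":[0.04,0,0],"twist":0},{"slide":[0.04,0,0],"twist":0},{"slide":[0.04,0,0],"twist":0},{"slide":[0.03,0,0],"twist":0},{"slide":[0,0,0],"twist":0},{"slide":[0,0,0],"twist":0},{"slide":[0,0,0],"twist":0}]' 0
python3 -c "
from h import *
to([.474,-.257,.245],-6.25)
s=read_camera('side');crop(s,180,130,310,290,'pics/s20.png',4);cv2.imwrite('pics/s20f.png',s['frame'][:,:,::-1])
t=read_camera('top');cv2.imwrite('pics/t20.png',t['frame'][:,:,::-1]);crop(t,230,130,390,250,'pics/t21.png',5)
crop(t,350,170,480,255,'pics/t22.png',5)
for c in HUE: print(c,blobs(t,c),blobs(s,c))
"
```

```text
time: 35.35
tcp_pos: [0.6032, -0.0463, 0.1852]
eef_rot: [[0.109, 0.994, 0.0], [0.994, -0.109, -0.0], [-0.0, 0.0, -1.0]]
ft_force: [1.0, -0.2, -0.5]
opening: 1.002
time: 36.35
tcp_pos: [0.6241, 0.1409, 0.2535]
eef_rot: [[0.111, 0.994, 0.001], [0.994, -0.111, -0.001], [-0.001, 0.001, -1.0]]
ft_force: [-0.6, -0.2, 0.4]
opening: 1.0
t 36.35 p [0.6241 0.1409 0.2535] a -6.37 twist -0.0022 tilt [ 6.e-04 -9.e-04 -1.e+00] slide now-frame [-0.4121 -0.105   0.0088] after-twist [-0.4118 -0.1059  0.0085] F [-0.6 -0.2  0.4] open 1.0
red [([243, 56, 70, 10, 340], [277.1, 61.7])] [([233, 88, 18, 17, 251], [241.4, 96.0]), ([386, 214, 11, 31, 118], [390.2, 231.3])]
green [([292, 149, 19, 20, 293], [301.1, 158.3])] [([266, 215, 24, 24, 423], [277.0, 226.5])]
blue [([270, 170, 28, 25, 569], [283.8, 182.3]), ([400, 203, 19, 15, 227], [409.0, 209.8])] [([21, 0, 7, 6, 24], [23.7, 1.8]), ([98, 0, 31, 1, 31], [113.0, 0.0]), ([239, 207, 30, 28, 635], [253.4, 220.6]), ([188, 295, 20, 25, 384], [198.0, 306.8])]
yellow [([298, 174, 28, 24, 595], [311.8, 185.1]), ([449, 201, 22, 16, 288], [459.9, 208.4])] [([233, 233, 30, 31, 727], [247.8, 248.2]), ([178, 363, 24, 21, 411], [189.6, 373.8])]
```

View pics/t20.png

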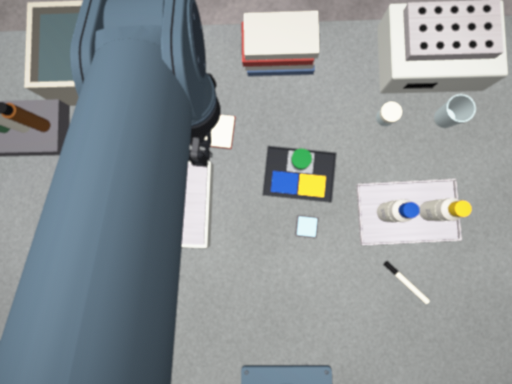

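View pics/s20.png

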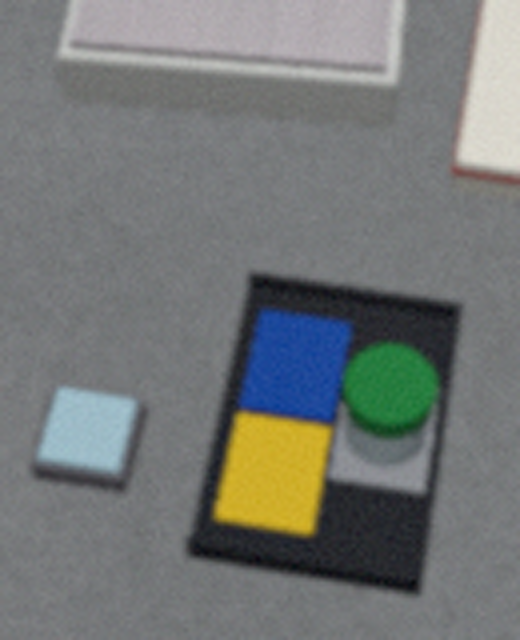

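View pics/t22.png

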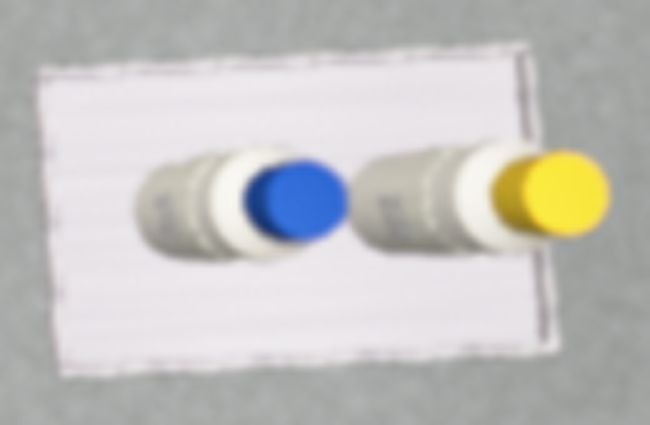

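```bash
python3 -c "
from h import *
t=read_camera('top');s=read_camera('side')
P=lambda u,v,z:ray(t,350+(u+.5)/5-.5,170+(v+.5)/5-.5,z).round(4)
B=P(306,200,.164);Y=P(566,193,.164);print(B,Y,proj(s,B),proj(s,Y))
crop(s,160,280,260,384,'pics/s23.png',5)
"
python3 -m pendant '[{"slide":[-0.03,-0.005,0],"twist":0},{"slide":[-0.045,-0.011,0],"twist":0},{"slide":[-0.045,-0.011,0],"twist":0},{"slide":[-0.045,-0.011,0],"twist":0},{"slide":[-0.045,-0.011,0],"twist":0},{"slide":[-0.045,-0.011,0],"twist":0},{"slide":[-0.045,-0.011,0],"twist":0},{"slide":[-0.045,-0.011,0],"twist":0},{"slide":[-0.045,-0.011,0],"twist":0},{"slide":[-0.018,-0.01,0],"twist":0}]' 0
python3 -c "
from h import *
to([.4745,-.257,.15],-6.25)"
```

```text
[ 0.4759 -0.2532  0.164 ] [ 0.4773 -0.3569  0.164 ] [197.67014693 303.05213436] [189.38283659 372.33588139]
time: 37.55
tcp_pos: [0.4748, -0.257, 0.2535]
eef_rot: [[0.116, 0.993, 0.0], [0.993, -0.116, -0.003], [-0.002, 0.001, -1.0]]
ft_force: [0.4, 0.2, 0.3]
opening: 1.001
t 37.55 p [ 0.4748 -0.257   0.2535] a -6.64 twist -0.0068 tilt [ 5.0e-04 -2.6e-03 -1.0e+00] slide now-frame [ 0.0003 -0.0003  0.1035] after-twist [-0.     -0.0003  0.1035] F [0.4 0.2 0.3] open 1.001
```

View pics/s23.png

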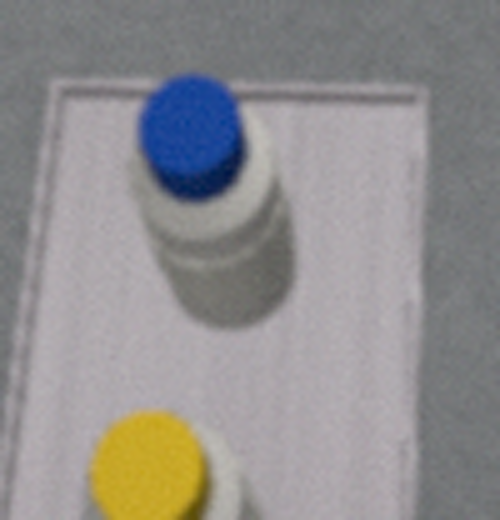

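```bash
python3 -m pendant '[{"slide":[0.002,0,0.01],"twist":0},{"slide":[0,0,0.025],"twist":0},{"slide":[0,0,0.03],"twist":0},{"slide":[0,0,0.02],"twist":0},{"slide":[0,0,0.01],"twist":0},{"slide":[0,0,0.006],"twist":0},{"slide":[0,0,0],"twist":0},{"slide":[0,0,0],"twist":0},{"slide":[0,0,0],"twist":0},{"slide":[0,0,0],"twist":0}]' 0
python3 -c "
from h import *
to([.4748,-.255,.15],-6.25)"
python3 -m pendant '[{"slide":[0,0,0],"twist":0},{"slide":[0,0,0],"twist":0},{"slide":[0,0,0],"twist":0},{"slide":[0,0,0],"twist":0},{"slide":[0,0,0],"twist":0},{"slide":[0,0,0],"twist":0},{"slide":[0,0,0],"twist":0},{"slide":[0,0,0],"twist":0},{"slide":[0,0,0],"twist":0},{"slide":[0,0,0],"twist":0}]' 1
python3 -c "
from h import *
to([.5525,-.0045,.17],-6.25)"
```

```text
time: 38.55
tcp_pos: [0.478, -0.2497, 0.1525]
eef_rot: [[0.109, 0.994, 0.001], [0.994, -0.109, -0.0], [-0.0, 0.001, -1.0]]
ft_force: [-0.2, 0.6, 0.8]
opening: 0.992
t 38.55 p [ 0.478  -0.2497  0.1525] a -6.24 twist 0.0002 tilt [ 1.3e-03 -4.0e-04 -1.0e+00] slide now-frame [-0.0056 -0.0026  0.0025] after-twist [-0.0056 -0.0026  0.0025] F [-0.2  0.6  0.8] open 0.992
time: 39.55
tcp_pos: [0.4775, -0.2497, 0.1521]
eef_rot: [[0.109, 0.994, 0.0], [0.994, -0.109, 0.0], [0.0, 0.0, -1.0]]
ft_force: [-2.1, 0.8, 4.6]
opening: 0.377
t 39.55 p [ 0.4775 -0.2497  0.1521] a -6.25 twist 0.0 tilt [ 1.e-04  1.e-04 -1.e+00] slide now-frame [ 0.2519  0.0479 -0.0179] after-twist [ 0.2519  0.0479 -0.0179] F [-2.1  0.8  4.6] open 0.377
```

```bash
python3 -m pendant '[{"slide":[0,0,-0.01],"twist":0},{"slide":[0,0,-0.02],"twist":0},{"slide":[0,0,-0.02],"twist":0},{"slide":[0,0,-0.02],"twist":0},{"slide":[0.01,0.002,-0.01],"twist":0},{"slide":[0.02,0.004,0],"twist":0},{"slide":[0.03,0.006,0],"twist":0},{"slide":[0.03,0.006,0],"twist":0},{"slide":[0.03,0.006,0],"twist":0},{"slide":[0.03,0.006,0],"twist":0}]'
python3 -m pendant '[{"slide":[0.03,0.006,0],"twist":0},{"slide":[0.03,0.006,0],"twist":0},{"slide":[0.025,0.004,0],"twist":0},{"slide":[0.015,0.002,0],"twist":0},{"slide":[0.005,0,0],"twist":0},{"slide":[0,0,0],"twist":0},{"slide":[0,0,0],"twist":0},{"slide":[0,0,0],"twist":0},{"slide":[0,0,0],"twist":0},{"slide":[0,0,0],"twist":0}]'
python3 -c "
from h import *
to([.5527,0.000,.1591],-6.25)
s=read_camera('side');crop(s,180,90,310,250,'pics/s24.png',4)
"
```

```text
time: 40.55
tcp_pos: [0.5236, -0.1014, 0.2315]
eef_rot: [[0.108, 0.994, -0.001], [0.994, -0.108, 0.001], [0.0, -0.001, -1.0]]
ft_force: [-0.0, 0.5, -2.6]
opening: 0.378
time: 41.55
tcp_pos: [0.5529, -0.002, 0.2319]
eef_rot: [[0.11, 0.994, 0.0], [0.994, -0.11, -0.0], [-0.0, 0.0, -1.0]]
ft_force: [-0.2, -1.4, -1.5]
opening: 0.378
t 41.55 p [ 0.5529 -0.002   0.2319] a -6.31 twist -0.001 tilt [ 1.e-04 -1.e-04 -1.e+00] slide now-frame [ 0.002  -0.0004  0.0728] after-twist [ 0.0019 -0.0004  0.0728] F [-0.2 -1.4 -1.5] open 0.378
```

View pics/s24.png

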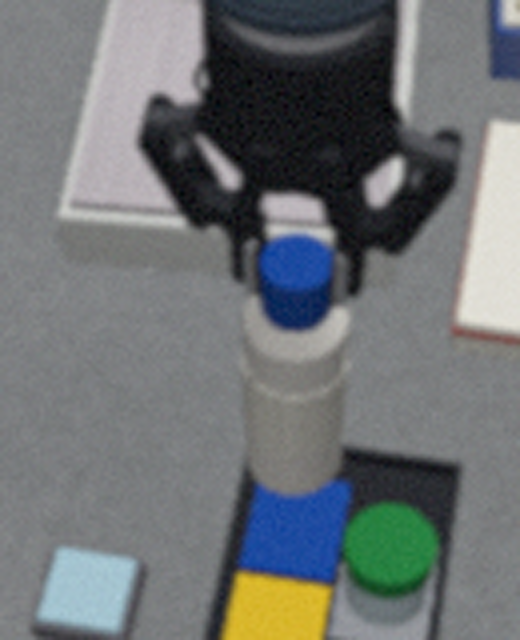

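```bash
python3 -c "
from h import *
s=read_camera('side');print(ray(s,180+297.5/4-.5,90+264.5/4-.5,.2438), proj(s,[.5527,-.004,.011]))
"
python3 -m pendant '[{"slide":[0,0,0.015],"twist":0},{"slide":[0,0,0.015],"twist":0},{"slide":[0,0,0.015],"twist":0},{"slide":[0,0,0.012],"twist":0},{"slide":[0,0,0.006],"twist":0},{"slide":[0,0,0.004],"twist":0},{"slide":[0,0,0.003],"twist":0},{"slide":[0,0,0],"twist":0},{"slide":[0,0,0],"twist":0},{"slide":[0,0,0],"twist":0}]'
python3 -c "
from h import *
to([.5527,-0.000,.1591],-6.25)
s=read_camera('side');crop(s,180,130,310,290,'pics/s25.png',4)
t=read_camera('top');crop(t,230,130,390,250,'pics/t25.png',5)
"
```

```text
[ 0.55237696 -0.00975363  0.2438    ] [253.54231982 219.93113324]
time: 42.65
tcp_pos: [0.5532, -0.0013, 0.1622]
eef_rot: [[0.109, 0.994, 0.001], [0.994, -0.109, 0.0], [0.0, 0.001, -1.0]]
ft_force: [-1.1, -0.4, -2.8]
opening: 0.38
t 42.65 p [ 0.5532 -0.0013  0.1622] a -6.25 twist 0.0001 tilt [ 8.e-04  1.e-04 -1.e+00] slide now-frame [ 0.0012 -0.0007  0.0031] after-twist [ 0.0012 -0.0007  0.0031] F [-1.1 -0.4 -2.8] open 0.38
```

View pics/s25.png

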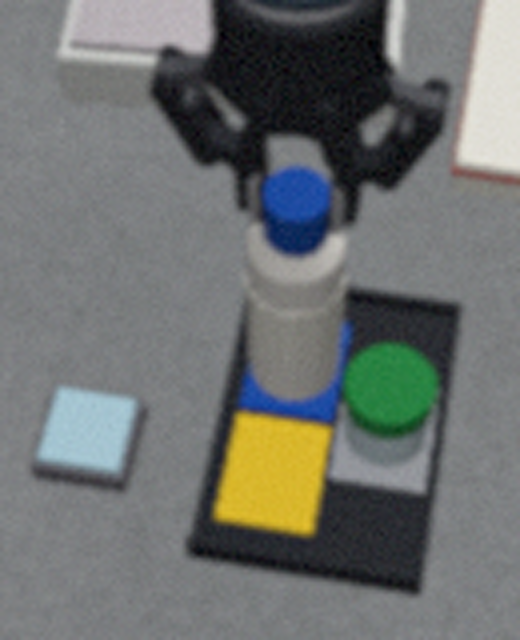

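View pics/t25.png

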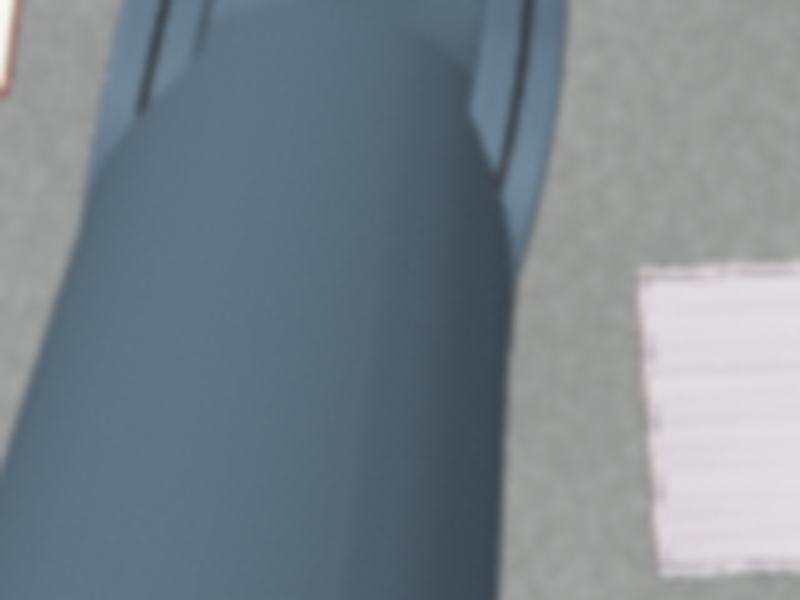

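```bash
python3 -m pendant '[{"slide":[0.003,0.001,0],"twist":0},{"slide":[0,0,0.001],"twist":0},{"slide":[0,0,0.001],"twist":0},{"slide":[0,0,0.001],"twist":0},{"slide":[0,0,0.0005],"twist":0},{"slide":[0,0,0],"twist":0},{"slide":[0,0,0],"twist":0},{"slide":[0,0,0],"twist":0},{"slide":[0,0,0],"twist":0},{"slide":[0,0,0],"twist":0}]'

```

```text
time: 43.75
tcp_pos: [0.5544, 0.0015, 0.1591]
eef_rot: [[0.109, 0.994, 0.0], [0.994, -0.109, 0.001], [0.001, 0.0, -1.0]]
ft_force: [-2.3, -0.1, 7.7]
opening: 0.381
```

```bash
python3 -m pendant '[{"slide":[0,0,-0.0005],"twist":0},{"slide":[0,0,0],"twist":0},{"slide":[0,0,0],"twist":0},{"slide":[0,0,0],"twist":0},{"slide":[0,0,0],"twist":0},{"slide":[0,0,0],"twist":0},{"slide":[0,0,-0.01],"twist":0},{"slide":[0,0,-0.02],"twist":0},{"slide":[0,0,-0.03],"twist":0},{"slide":[0,0,-0.035],"twist":0}]' 0
python3 -m pendant '[{"slide":[-0.035,-0.003,0],"twist":0},{"slide":[-0.045,-0.005,0],"twist":0},{"slide":[-0.045,-0.005,0],"twist":0},{"slide":[-0.045,-0.005,0],"twist":0},{"slide":[-0.045,-0.005,0],"twist":0},{"slide":[-0.045,-0.005,0],"twist":0},{"slide":[-0.045,-0.005,0],"twist":0},{"slide":[-0.04,-0.004,0],"twist":0},{"slide":[-0.02,0,0],"twist":0},{"slide":[0,0,0],"twist":0}]' 0
python3 -c "
from h import *
to([.477,-.358,.15],-6.25)
s=read_camera('side');crop(s,180,130,310,290,'pics/s26.png',4)
t=read_camera('top');crop(t,230,130,390,250,'pics/t26.png',5)
"
```

```text
time: 44.75
tcp_pos: [0.5536, 0.0014, 0.2548]
eef_rot: [[0.109, 0.994, -0.001], [0.994, -0.109, -0.0], [-0.001, -0.001, -1.0]]
ft_force: [0.2, 0.5, -0.6]
opening: 0.997
time: 45.75
tcp_pos: [0.4759, -0.3613, 0.2548]
eef_rot: [[0.114, 0.993, 0.0], [0.993, -0.114, -0.003], [-0.003, 0.0, -1.0]]
ft_force: [-0.2, 0.3, -0.4]
opening: 0.999
t 45.75 p [ 0.4759 -0.3613  0.2548] a -6.57 twist -0.0056 tilt [ 1.0e-04 -2.8e-03 -1.0e+00] slide now-frame [0.0037 0.0006 0.1048] after-twist [0.0034 0.0007 0.1048] F [-0.2  0.3 -0.4] open 0.999
```

View pics/s26.png

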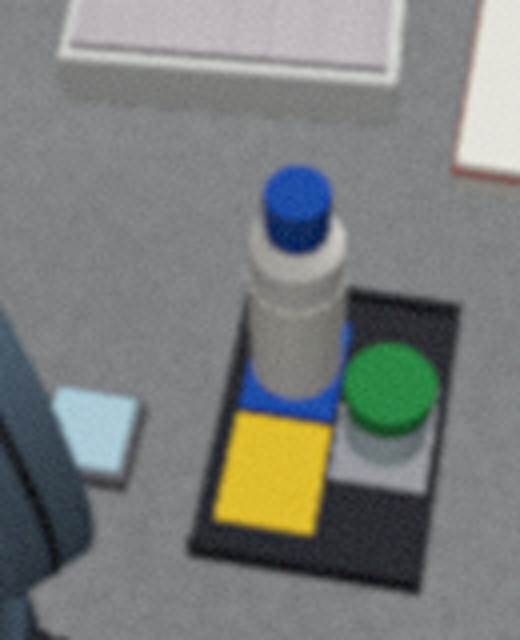

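View pics/t26.png

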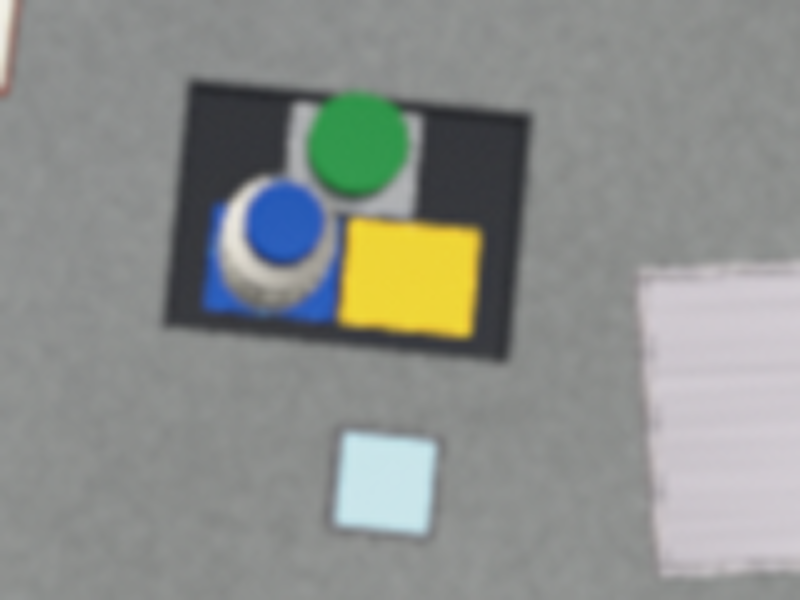

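```bash
python3 -m pendant '[{"slide":[0,0,0.01],"twist":0},{"slide":[0,0,0.025],"twist":0},{"slide":[0,0,0.03],"twist":0},{"slide":[0,0,0.02],"twist":0},{"slide":[0,0,0.01],"twist":0},{"slide":[0,0,0.007],"twist":0},{"slide":[0,0,0],"twist":0},{"slide":[0,0,0],"twist":0},{"slide":[0,0,0],"twist":0},{"slide":[0,0,0],"twist":0}]' 0
python3 -c "
from h import *
to([.477,-.358,.15],-6.25)"

```

```text
time: 46.85
tcp_pos: [0.4782, -0.3575, 0.1526]
eef_rot: [[0.109, 0.994, 0.001], [0.994, -0.109, -0.001], [-0.001, 0.001, -1.0]]
ft_force: [-0.1, -0.3, -0.7]
opening: 1.0
t 46.85 p [ 0.4782 -0.3575  0.1526] a -6.24 twist 0.0001 tilt [ 1.2e-03 -6.0e-04 -1.0e+00] slide now-frame [-0.0006 -0.0011  0.0026] after-twist [-0.0006 -0.0011  0.0026] F [-0.1 -0.3 -0.7] open 1.0
```

```bash
python3 -m pendant '[{"slide":[0,0,0],"twist":0},{"slide":[0,0,0],"twist":0},{"slide":[0,0,0],"twist":0},{"slide":[0,0,0],"twist":0},{"slide":[0,0,0],"twist":0},{"slide":[0,0,0],"twist":0},{"slide":[0,0,0],"twist":0},{"slide":[0,0,0],"twist":0},{"slide":[0,0,0],"twist":0},{"slide":[0,0,0],"twist":0}]' 1
python3 -m pendant '[{"slide":[0,0,-0.01],"twist":0},{"slide":[0,0,-0.02],"twist":0},{"slide":[0,0,-0.02],"twist":0},{"slide":[0,0,-0.02],"twist":0},{"slide":[0.01,0.001,-0.01],"twist":0},{"slide":[0.02,0.002,0],"twist":0},{"slide":[0.03,0.004,0],"twist":0},{"slide":[0.03,0.004,0],"twist":0},{"slide":[0.03,0.004,0],"twist":0},{"slide":[0.03,0.004,0],"twist":0}]'
python3 -c "
from h import *
to([.5443,-.0732,.1595],-6.25)"

```

```text
time: 47.85
tcp_pos: [0.4778, -0.3574, 0.1521]
eef_rot: [[0.109, 0.994, 0.0], [0.994, -0.109, -0.0], [-0.0, 0.0, -1.0]]
ft_force: [-1.3, 0.2, 4.6]
opening: 0.377
time: 48.85
tcp_pos: [0.5129, -0.2077, 0.2313]
eef_rot: [[0.108, 0.994, -0.001], [0.994, -0.108, 0.001], [0.001, -0.001, -1.0]]
ft_force: [0.7, -0.6, -1.6]
opening: 0.381
t 48.85 p [ 0.5129 -0.2077  0.2313] a -6.2 twist 0.0008 tilt [-9.e-04  9.e-04 -1.e+00] slide now-frame [0.1371 0.0168 0.0719] after-twist [0.1372 0.0166 0.0718] F [ 0.7 -0.6 -1.6] open 0.381
```

```bash
python3 -m pendant '[{"slide":[0.03,0.004,0],"twist":0},{"slide":[0.03,0.004,0],"twist":0},{"slide":[0.03,0.003,0],"twist":0},{"slide":[0.025,0.003,0],"twist":0},{"slide":[0.015,0.002,0],"twist":0},{"slide":[0.009,0,0],"twist":0},{"slide":[0,0,0],"twist":0},{"slide":[0,0,0],"twist":0},{"slide":[0,0,0],"twist":0},{"slide":[0,0,0],"twist":0}]'
python3 -m pendant '[{"slide":[0,0,0.015],"twist":0},{"slide":[0,0,0.015],"twist":0},{"slide":[0,0,0.015],"twist":0},{"slide":[0,0,0.012],"twist":0},{"slide":[0,0,0.006],"twist":0},{"slide":[0,0,0.004],"twist":0},{"slide":[0,0,0.002],"twist":0},{"slide":[0,0,0],"twist":0},{"slide":[0,0,0],"twist":0},{"slide":[0,0,0],"twist":0}]'
python3 -c "
from h import *
to([.5443,-.0732,.1591],-6.25)
s=read_camera('side');crop(s,180,130,310,290,'pics/s27.png',4)
"
```

```text
time: 49.85
tcp_pos: [0.5438, -0.075, 0.2319]
eef_rot: [[0.111, 0.994, 0.0], [0.994, -0.111, -0.0], [-0.0, 0.0, -1.0]]
ft_force: [-0.7, -0.4, -2.2]
opening: 0.379
time: 50.85
tcp_pos: [0.5443, -0.0738, 0.1632]
eef_rot: [[0.109, 0.994, 0.001], [0.994, -0.109, 0.0], [0.0, 0.001, -1.0]]
ft_force: [-0.5, 0.5, -2.1]
opening: 0.382
t 50.85 p [ 0.5443 -0.0738  0.1632] a -6.24 twist 0.0002 tilt [ 9.e-04  0.e+00 -1.e+00] slide now-frame [ 0.0006 -0.0001  0.0041] after-twist [ 0.0006 -0.0001  0.0041] F [-0.5  0.5 -2.1] open 0.382
```

View pics/s27.png

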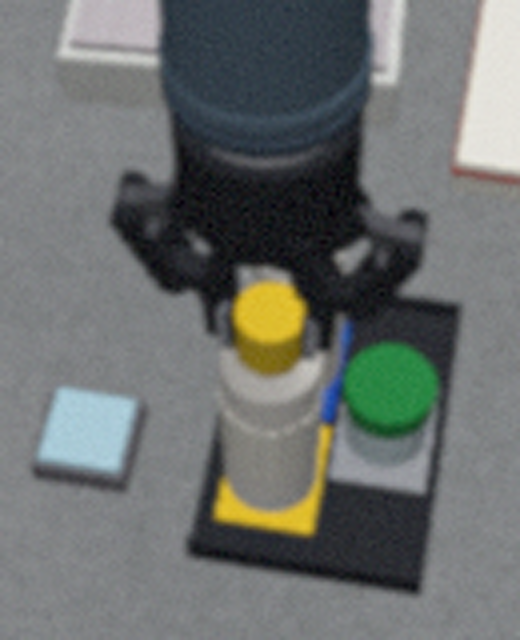

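```bash
python3 -m pendant '[{"slide":[0,0.001,0.001],"twist":0},{"slide":[0,0,0.001],"twist":0},{"slide":[0,0,0.001],"twist":0},{"slide":[0,0,0.001],"twist":0},{"slide":[0,0,0.0005],"twist":0},{"slide":[0,0,0],"twist":0},{"slide":[0,0,0],"twist":0},{"slide":[0,0,0],"twist":0},{"slide":[0,0,0],"twist":0},{"slide":[0,0,0],"twist":0}]'

```

```text
time: 51.9
tcp_pos: [0.5452, -0.074, 0.1591]
eef_rot: [[0.109, 0.994, 0.0], [0.994, -0.109, 0.0], [0.0, 0.0, -1.0]]
ft_force: [-2.2, 0.4, 6.5]
opening: 0.379
```

Contact; release, rise, move away to the right, and inspect everything.

```bash
python3 -m pendant '[{"slide":[0,0,-0.0005],"twist":0},{"slide":[0,0,0],"twist":0},{"slide":[0,0,0],"twist":0},{"slide":[0,0,0],"twist":0},{"slide":[0,0,0],"twist":0},{"slide":[0,0,0],"twist":0},{"slide":[0,0,-0.01],"twist":0},{"slide":[0,0,-0.02],"twist":0},{"slide":[0,0,-0.03],"twist":0},{"slide":[0,0,-0.035],"twist":0}]' 0
python3 -m pendant '[{"slide":[-0.03,0,0],"twist":0},{"slide":[-0.04,0,0],"twist":0},{"slide":[-0.04,0,0],"twist":0},{"slide":[-0.04,0,0],"twist":0},{"slide":[-0.04,0,0],"twist":0},{"slide":[-0.04,0,0],"twist":0},{"slide":[-0.02,0,0],"twist":0},{"slide":[0,0,0],"twist":0},{"slide":[0,0,0],"twist":0},{"slide":[0,0,0],"twist":0}]' 0
python3 -c "
from h import *
to([.5,-.3,.15],-6.25)
s=read_camera('side');crop(s,180,150,310,290,'pics/s28.png',4);crop(s,190,60,300,165,'pics/s29.png',5)
t=read_camera('top');crop(t,230,130,390,250,'pics/t28.png',5);crop(t,90,150,220,255,'pics/t29.png',5)
"
```

```text
time: 52.9
tcp_pos: [0.5444, -0.0739, 0.2548]
eef_rot: [[0.109, 0.994, -0.001], [0.994, -0.109, -0.0], [-0.0, -0.001, -1.0]]
ft_force: [0.3, 0.1, -0.4]
opening: 1.004
time: 53.9
tcp_pos: [0.5185, -0.3208, 0.2539]
eef_rot: [[0.107, 0.994, 0.0], [0.994, -0.107, 0.001], [0.001, 0.0, -1.0]]
ft_force: [0.1, 0.5, -0.9]
opening: 0.998
t 53.9 p [ 0.5185 -0.3208  0.2539] a -6.13 twist 0.002 tilt [ 3.e-04  1.e-03 -1.e+00] slide now-frame [ 0.0186 -0.0206  0.104 ] after-twist [ 0.0186 -0.0206  0.1039] F [ 0.1  0.5 -0.9] open 0.998
```

View pics/s28.png

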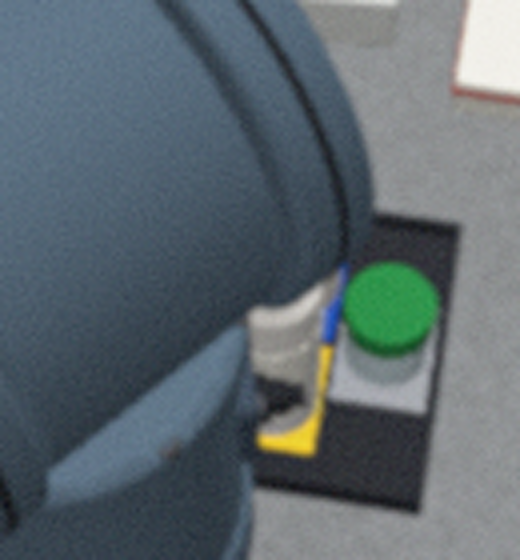

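View pics/s29.png

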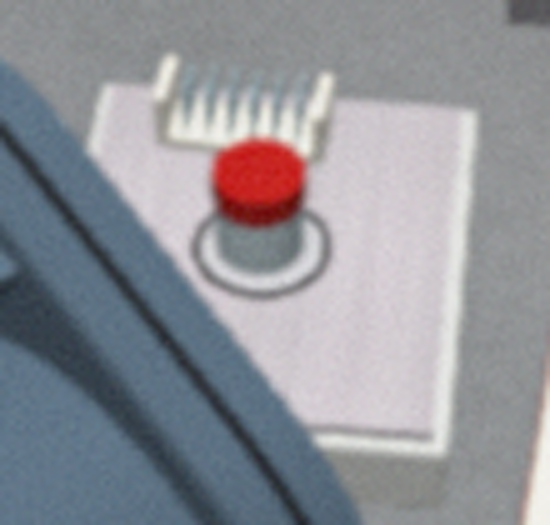

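View pics/t28.png

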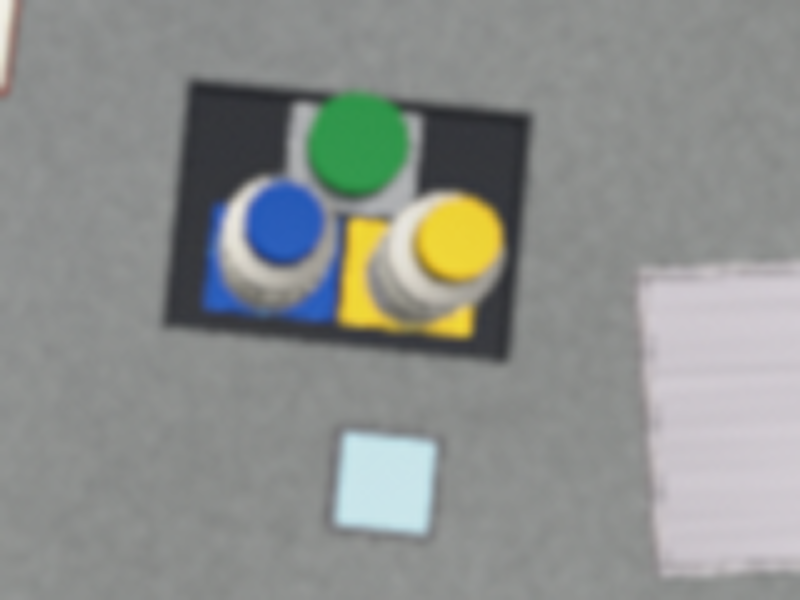

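View pics/t29.png

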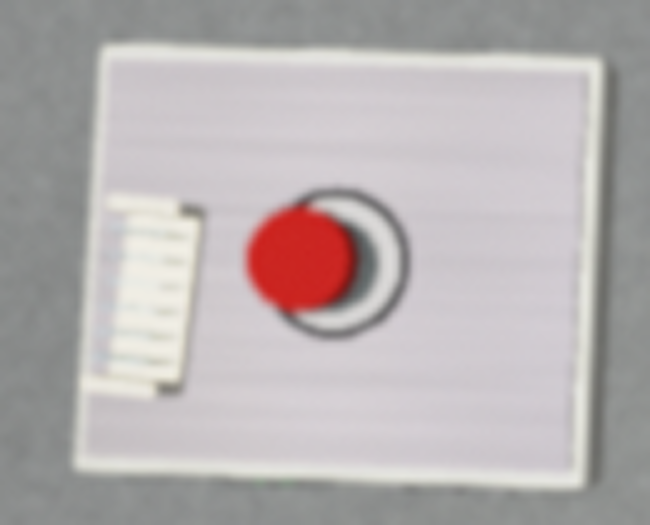

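```bash
python3 -c "
from h import *
t=read_camera('top')
P=lambda u,v,z:ray(t,230+(u+.5)/5-.5,130+(v+.5)/5-.5,z)[:2]
Q=ray(t,90+301.5/5-.5,150+259.5/5-.5,.102)[:2]
for n,p,g in(('blue',P(284.5,222,.171),(.5527,-.004)),('yellow',P(460,237,.171),(.5443,-.0732)),('green',P(358,144,.063),(.6032,-.046)),('red',Q,(.5055,.3025))):
  print(n,p.round(4),'err mm',((p-np.array(g))*1000).round(1))
st=state();print(st['time'],st['joint_velocities'],st['ft_force'],st['opening'])
"
```

```text
blue [ 0.5519 -0.0031] err mm [-0.8  0.9]
yellow [ 0.5445 -0.0743] err mm [ 0.2 -1.1]
green [ 0.6025 -0.0433] err mm [-0.7  2.7]
red [0.5042 0.3017] err mm [-1.3 -0.8]
54.05 [ 0.32117521  0.14873688  0.28428264 -0.02645551 -0.06157881 -0.08052926
  0.09408884] [-0.01846994  0.18035462  0.38833258] 1.001542091239958
```

All are within about 3 mm; the robot is clear of everything. Handing in.

```bash
python3 -c "
from workcell import job_done
print(job_done())"
```

```text
the job is handed in; nothing more can be done
None
```

The job is handed in after about 54 s of the 120 s allowed; no verdict was reported. I moved both bottles into the aluminium tray (yellow first, then blue). Next I set the red-lidded jar in the warmer's ring and the green-lidded jar on the grey mat. Last, I put the blue and yellow bottles back on their own mats.

In the final top view the horizontal errors were about:

| Object | Target | Error |
|---|---|---|
| Blue bottle | blue mat | 1.2 mm |
| Yellow bottle | yellow mat | 1.1 mm |
| Green-lidded jar | grey mat | 2.8 mm |
| Red-lidded jar | ring on the warmer | 1.5 mm |

- **State at the end:** everything stood upright and the slide rack looked unmoved. The gripper was open, well above the tray, with almost no force on it.
- **Camera disagreement:** the side and top cameras disagreed by about 2–3 mm in y, which is well inside the 15 mm tolerance.
- **Limited side view:** the arm hid most of the two bottles in the last side picture, so their final positions rest on the top view. The blue bottle also looked right in the earlier side picture; the yellow one was last seen there 4 mm above its mat, before release.

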